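# Fill the condiment stand in order of height

### The job

Put the four lidded stoneware jars back into the four empty steel dishes of the wooden condiment stand so that the row steps down in height from the pepper mill at one end to the garlic at the other: the tallest jar next to the mill, the shortest next to the garlic. Stand each jar upright and flat in its dish, do not tip any over, and leave the mill and the garlic where they are.

Things in the scene. Friction and masses are not known exactly. Their poses are not given: they have to be found in the camera images.
- jar_xl: Upright round stoneware jar, very dark navy-blue, the tallest of the set of four; 52 mm in diameter, with a fixed lid of the same colour whose top is 96 mm above the jar's underside and a light-wood knob on it, 24 mm in diameter and 24 mm tall, to be pinched from above (120 mm overall). Starts standing on the worktop. Origin: centre of the underside, z up. 0.1 to 0.4 kg.
- jar_l: Upright round stoneware jar, mid steel-blue, the second tallest of the set of four; 52 mm in diameter, with a fixed lid of the same colour whose top is 80 mm above the jar's underside and a light-wood knob on it, 24 mm in diameter and 24 mm tall, to be pinched from above (104 mm overall). Starts standing on the worktop. Origin: centre of the underside, z up. 0.1 to 0.4 kg.
- jar_m: Upright round stoneware jar, pale grey-blue, the third tallest of the set of four; 52 mm in diameter, with a fixed lid of the same colour whose top is 64 mm above the jar's underside and a light-wood knob on it, 24 mm in diameter and 24 mm tall, to be pinched from above (88 mm overall). Starts standing on the worktop. Origin: centre of the underside, z up. 0.1 to 0.4 kg.
- jar_s: Upright round stoneware jar, cream-white, the shortest of the set of four; 52 mm in diameter, with a fixed lid of the same colour whose top is 48 mm above the jar's underside and a light-wood knob on it, 24 mm in diameter and 24 mm tall, to be pinched from above (72 mm overall). Starts standing on the worktop. Origin: centre of the underside, z up. 0.1 to 0.4 kg.
- dish_1: Dark steel dish 1 of 4 alike from the robot's left, 72 mm apart in a straight row, fixed on a brown wooden stand. 63 mm square, inside 58: a jar has 6 mm of play all round. Origin: centre of its underside, on the stand's 18 mm board; floor 2.5 mm, rim 10 mm above that. y runs left along the row, x away from the robot. A thin rail, top 54 mm over the worktop, 45 mm behind the row.
- dish_2: Dark steel dish 2 of 4 alike from the robot's left, 72 mm apart in a straight row, fixed on a brown wooden stand. 63 mm square, inside 58: a jar has 6 mm of play all round. Origin: centre of its underside, on the stand's 18 mm board; floor 2.5 mm, rim 10 mm above that. y runs left along the row, x away from the robot. A thin rail, top 54 mm over the worktop, 45 mm behind the row.
- dish_3: Dark steel dish 3 of 4 alike from the robot's left, 72 mm apart in a straight row, fixed on a brown wooden stand. 63 mm square, inside 58: a jar has 6 mm of play all round. Origin: centre of its underside, on the stand's 18 mm board; floor 2.5 mm, rim 10 mm above that. y runs left along the row, x away from the robot. A thin rail, top 54 mm over the worktop, 45 mm behind the row.
- dish_4: Dark steel dish 4 of 4 alike from the robot's left, 72 mm apart in a straight row, fixed on a brown wooden stand. 63 mm square, inside 58: a jar has 6 mm of play all round. Origin: centre of its underside, on the stand's 18 mm board; floor 2.5 mm, rim 10 mm above that. y runs left along the row, x away from the robot. A thin rail, top 54 mm over the worktop, 45 mm behind the row.
- pepper_mill: Dark brown wooden pepper mill, 58 mm in diameter, 170 mm tall, standing loose on one end of the stand's board, 72 mm beyond the last dish (left or right end changes from start to start). Origin: centre of its underside, z up. Behind the stand a wall cabinet hangs 0.6 m over the worktop, its doors 0.61 m ahead of the robot.
- garlic: Pinkish-white garlic bulb, about 60 mm across and 59 mm tall, lying loose on the other end of the stand's board, 72 mm beyond the last dish. Origin: centre of its underside.

How it is judged (in metres and radians):
At the end, for the whole second after the job is handed in: Each jar upright (0.1 rad), at rest, on the floor of its dish (centres within 10 mm, underside 0 to 6 mm above the dish's underside), tallest next to the mill, shortest next to the garlic; mill upright (0.1 rad), mill and garlic within 15 mm of where they stood (((horizontal distance between pepper_mill and dish_1 below 0.1 m and horizontal distance between garlic and dish_4 below 0.1 m and horizontal distance between jar_xl and dish_1 below 0.01 m and horizontal distance between jar_l and dish_2 below 0.01 m and horizontal distance between jar_m and dish_3 below 0.01 m and horizontal distance between jar_s and dish_4 below 0.01 m and z of jar_xl in the frame of dish_1 between 0 and 0.006 m and z of jar_l in the frame of dish_2 between 0 and 0.006 m and z of jar_m in the frame of dish_3 between 0 and 0.006 m and z of jar_s in the frame of dish_4 between 0 and 0.006 m) or (horizontal distance between garlic and dish_1 below 0.1 m and horizontal distance between pepper_mill and dish_4 below 0.1 m and horizontal distance between jar_s and dish_1 below 0.01 m and horizontal distance between jar_m and dish_2 below 0.01 m and horizontal distance between jar_l and dish_3 below 0.01 m and horizontal distance between jar_xl and dish_4 below 0.01 m and z of jar_s in the frame of dish_1 between 0 and 0.006 m and z of jar_m in the frame of dish_2 between 0 and 0.006 m and z of jar_l in the frame of dish_3 between 0 and 0.006 m and z of jar_xl in the frame of dish_4 between 0 and 0.006 m)) and angle between each of jar_xl, jar_l, jar_m, jar_s, pepper_mill's own z axis and vertical below 0.1 rad and linear speed of each of jar_xl, jar_l, jar_m, jar_s below 0.02 m/s and angular speed of each of jar_xl, jar_l, jar_m, jar_s below 0.2 rad/s and distance of each of pepper_mill, garlic from where it was at the start of the episode below 0.015 m); the robot touches nothing.
It fails at once if a jar is tipped over (angle between any of jar_xl, jar_l, jar_m, jar_s's own z axis and vertical above 0.7 rad).
It fails at once if the pepper mill or the garlic is knocked over or pushed out of its place (distance of any of pepper_mill, garlic from where it was at the start of the episode above 0.02 m or angle between pepper_mill's own z axis and vertical above 0.4 rad).
It also fails if it takes over 120 s, if anything falls off the work surface, if the arm or the gripper's body presses on something with over 40 N, if the wrist force passes 120 N, or if a joint passes its speed limit or range.

### The arm

A 6-joint arm with a two-finger parallel gripper is mounted at the origin on a cart in front of the work surface, level with it; the furniture and walls round the work are solid. World frame = base frame: x ahead of the robot, y to its left, z up, the work surface at z = 0. Lengths are in mm, angles in rad, forces in N, time in s.
With the tool pointing down it reaches from about 300 to 775 mm from the base axis. Payload 14.6 kg.
Tool frame: the origin (TCP) lies midway between the tips of the shut fingers; the grasp point (between the pads) lies 19 mm behind it; z points along the fingers, y is the line along which they close (so a half turn about z gives the same grasp; the last joint's range is limited). The gripper opens to 94 mm and grips with 3 to 60 N. Pads are 16 mm wide; open, the fingers measure 119 mm over their backs; the gripper's body (75 mm by 177 mm) begins 78 mm behind the grasp point.
Start: joints at [-1.247, 0.3, 1.521, -0, 1.321, -0.067], TCP at [209.503, -508.525, 205.446] pointing down, gripper open.
Joint ranges: [-3.03, 3.03], [-0.79, 2.21], [0.23, 2.52], [-1.04, 4.18], [0, 3.07], [-2.55, 2.55]. Speed limits (rad/s): [2.22, 2.22, 2.57, 3.14, 3.14, 3.14].

### API

Orientations are given as [roll, pitch, yaw] about the fixed x, y, z axes, in that order (R = Rz(yaw) Ry(pitch) Rx(roll)).
In Python, from cell import * gives the robot as it stands. The module is installed in compiled form; this text tells all that it offers.
- The arm moves only by the tool servo_tool, never from a script. Its argument "motion" is a list of rows, each an object of numbers: "wx", "wy", "wz": the turn, a rotation vector about the tool's x, y, z in units of 2 rad (1.0 is 2 rad); "dx", "dy", "dz": the shift along the tool's x, y, z in units of 10 cm (1.0 is 10 cm); "fingers": the closure, from -1 (fully open) to 1 (shut). In form: [{"wx": .., "wy": .., "wz": .., "dx": .., "dy": .., "dz": .., "fingers": ..}, ...]. A call has 1 to 10 rows; each row is the pose to reach, as a shift and turn from the pose commanded when the call began, along the tool's axes at that moment; what a row does not reach only later rows make up. A row lasts 1/10 s, in which the tool goes at most 50 mm and 8.59 degrees, less where a joint would pass 70% of its speed; a pose out of reach is approached as far as the arm can. A call with a number of a shift or a turn outside -1 to 1 is refused whole. A call with a gripper value outside its range is refused whole. The fingers move at their own pace and stop on an object; "newtons" is the grip in N (left out, the last holds). Time passes only in rows, so rows that repeat a pose let the fingers close. It gives the time, the measured TCP pose, the force, the opening and the grip force at its end, in the units of the state.
- read_state(): the state, without advancing time (a new reading comes with each control period).
- camera(name): name is "scene" or "top" or "wrist"; returns a dict with "image" (480x640x3 uint8, red, green, blue), "fx", "fy", "cx", "cy" (pixels), "k1" (the pictures are not rectified: a ray, as slopes to the right and down, at radius r is drawn at 1 + k1 r^2 times it, then the intrinsics apply), "R" (3x3) and "t" (3): a world point X has camera coordinates R X + t. Camera axes: x right, y down, z forward; pixel columns grow to the right and rows downward; lengths in mm; the calibration is good to about 2 mm. A picture is of the moment at which its call begins. There is no depth.
- sign_off(): hands the job in; it is judged then, once.
Trained networks look in a picture, given as the dict that the camera call returned (one of the last four; its "shot" number tells which), for a name from the list of things; names that differ only in an ending like _2 or _b are one class to them, and where a whole thing is asked for, a point or a joint stands for the part that bears it (a point fixed in the world has none). Each returns a list of dicts, best first, with "conf" (0 to 1); they miss things now and then, are a little off and sometimes report something else, mostly with a low value. They report only what shows in the picture. A call takes as long as a camera call.
- spot_in(query, picture): "location" ([column, row] in pixels, amid what is visible of it).
- trace(query, picture): "pixels" (480x640 bool, what is visible of it) and "location" ([column, row] in pixels, amid what is visible of it).
The state is a dict: "clock": time; "joints": joint angles; "qd": joint speeds; "effort": joint torques, N m; "eef_pos": TCP position; "eef_rot": TCP orientation; "wrist_force": force on the tool from outside, world axes, zero at the start; "moment": the same for the moment, N m; "finger_gap": finger opening in mm; "finger_force": force on a finger pad.
Only numpy, scipy, OpenCV 4.12 (cv2) and the standard library are available. Lean on these libraries where they do the work, as an engineer would, in place of code of your own. Each camera call takes 0.05 s, during which the arm holds its last target. There are 200 camera calls.

## Working session

There is one attempt and no reset: what is moved stays moved. The work goes in short steps, Python scripts to look and compute and a tool call to move; the robot and the scene stay as the last step left them, time stands still between calls to the robot, and variables do not carry over. Pictures are saved under pics/ and viewed, at most 14 in all, crops included, and the job is handed in when it is done.

Besides the shell and the picture viewer there is one more tool, called after ">>>" as name(argument=value, ...), one argument or row to a line, values as JSON. servo_tool: Moves the arm, as the interface text tells. Its arguments: {"type":"object","properties":{"motion":{"type":"array","items":{"type":"object","properties":{"wx":{"type":"number"},"wy":{"type":"number"},"wz":{"type":"number"},"dx":{"type":"number"},"dy":{"type":"number"},"dz":{"type":"number"},"fingers":{"type":"number"}}}},"newtons":{"type":"number"}},"required":["motion"]}

```bash
mkdir -p pics; cat > h.py <<'E'
from cell import *
import numpy as np, cv2
def ray(c,px):
    K=np.array([[c['fx'],0,c['cx']],[0,c['fy'],c['cy']],[0,0,1.]])
    u=cv2.undistortPoints(np.array([[px]],float),K,np.array([c['k1'],0,0,0,0.]))[0,0]
    R=np.array(c['R']);t=np.array(c['t'])
    return -R.T@t, R.T@np.array([u[0],u[1],1.])
def at_z(c,px,z):
    o,d=ray(c,px); return o+d*(z-o[2])/d[2]
def proj(c,X):
    X=np.array(c['R'])@np.array(X,float)+np.array(c['t']); s=X[:2]/X[2]; s=s*(1+c['k1']*(s@s))
    return np.array([c['fx']*s[0]+c['cx'],c['fy']*s[1]+c['cy']])
def save(c,n): cv2.imwrite('pics/'+n,cv2.cvtColor(c['image'],cv2.COLOR_RGB2BGR))
E
python3 - <<'E'
from h import *
s=read_state();print({k:np.round(s[k],3) for k in('clock','eef_pos','eef_rot','finger_gap','wrist_force')})
for n in('scene','top'):
    c=camera(n);save(c,n+'0.png');print(n,c['fx'],c['k1'],np.round(-np.array(c['R']).T@c['t']),np.round(c['R'],2).tolist())
    for q in['jar_xl','jar_l','jar_m','jar_s','dish_1','pepper_mill','garlic']:
        print(q,[(np.round(d['location']).tolist(),round(d['conf'],2)) for d in spot_in(q,c)][:6])
E
```

```text
{'clock': np.float64(0.0), 'eef_pos': array([ 209.42 , -508.279,  204.882]), 'eef_rot': array([-3.14 , -0.   ,  0.391]), 'finger_gap': np.float64(94.06), 'wrist_force': array([ 0.572, -0.693,  0.601])}
scene 601.8709577381595 0.04802724745434806 [ -393. -1057.   655.] [[0.75, -0.66, -0.01], [-0.28, -0.3, -0.91], [0.6, 0.69, -0.41]]
jar_xl [([334.0, 278.0], 0.59)]
jar_l [([373.0, 304.0], 0.9), ([378.0, 272.0], 0.87), ([457.0, 302.0], 0.61)]
jar_m [([373.0, 304.0], 0.9), ([378.0, 272.0], 0.87), ([457.0, 302.0], 0.61)]
jar_s [([373.0, 304.0], 0.9), ([378.0, 272.0], 0.87), ([457.0, 302.0], 0.61)]
dish_1 [([272.0, 236.0], 0.81), ([256.0, 226.0], 0.76), ([246.0, 218.0], 0.71), ([286.0, 244.0], 0.57)]
pepper_mill [([303.0, 232.0], 0.8)]
garlic [([231.0, 205.0], 0.58)]
top 464.28783649065264 -0.08200031827643456 [ 382.  -29. 1337.] [[-0.0, -1.0, 0.02], [-1.0, -0.0, -0.07], [0.07, -0.02, -1.0]]
jar_xl [([373.0, 258.0], 0.79)]
jar_l [([457.0, 227.0], 0.85), ([385.0, 232.0], 0.84), ([413.0, 268.0], 0.66)]
jar_m [([457.0, 227.0], 0.85), ([385.0, 232.0], 0.84), ([413.0, 268.0], 0.66)]
jar_s [([457.0, 227.0], 0.85), ([385.0, 232.0], 0.84), ([413.0, 268.0], 0.66)]
dish_1 [([242.0, 234.0], 0.74), ([214.0, 234.0], 0.7), ([267.0, 239.0], 0.7), ([456.0, 230.0], 0.68), ([290.0, 242.0], 0.63)]
pepper_mill [([316.0, 240.0], 0.6)]
garlic [([188.0, 231.0], 0.64)]
```

View pics/scene0.png

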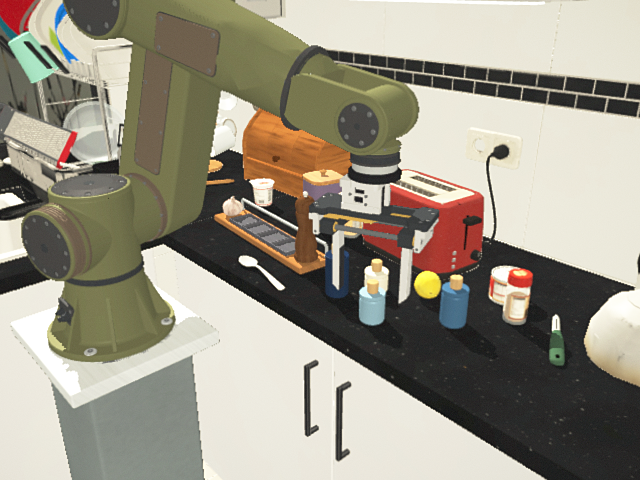

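View pics/top0.png

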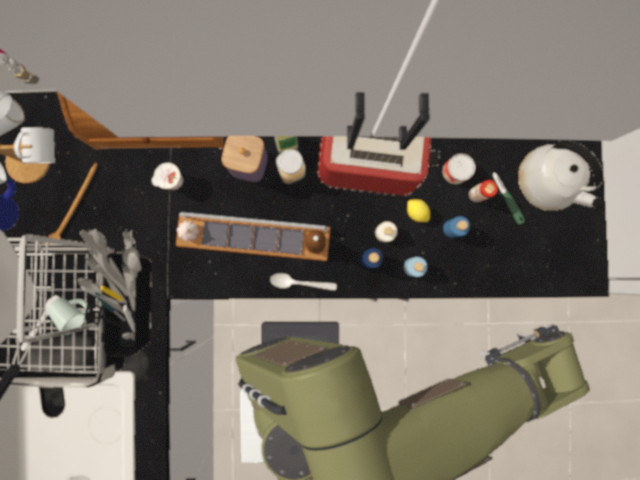

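The pepper mill stands at the right end, top (316,240), and the garlic at the left, top (188,231). So the order is dish_4=XL, dish_3=L, dish_2=M, dish_1=S. In the top view the jars are at XL (373,258), L (457,227), M (415,267) and S (386,231).

```bash
python3 - <<'E'
from h import *
top=camera('top');sc=camera('scene')
H=dict(xl=120,l=104,m=88,s=72)
im=top['image']
# top: knob colour blob in neighbourhood; 
guess=dict(xl=(373,258),l=(457,227),m=(415,267),s=(386,231))
hsv=cv2.cvtColor(im,cv2.COLOR_RGB2HSV)
for k,(u,v) in guess.items():
    d=[d for d in trace('jar_'+k,top) if np.hypot(*(np.array(d['location'])-(u,v)))<8]
    m=d[0]['pixels'];ys,xs=np.nonzero(m)
    w=hsv[v-12:v+13,u-12:u+13].astype(int); kn=(w[...,0]>8)&(w[...,0]<26)&(w[...,1]>(60 if k!='s' else 75))&(w[...,2]>120)
    y,x=np.nonzero(kn); kc=(x.mean()+u-12,y.mean()+v-12) if len(x) else None
    print(k,'mask',xs.mean().round(1),ys.mean().round(1),m.sum(),'mid',np.round(at_z(top,(xs.mean(),ys.mean()),H[k]*.55)),'knob',len(x),kc and np.round(kc,1),kc and np.round(at_z(top,kc,H[k]-2)))
ds=[]
for d in trace('dish_1',top):
    y,x=np.nonzero(d['pixels']);r=cv2.minAreaRect(np.c_[x,y].astype(np.float32))
    p=at_z(top,r[0],26);print('dish',round(d['conf'],2),len(x),np.round(r[0],1),np.round(r[1],1),np.round(p))
for q,h in(('pepper_mill',110),('garlic',50)):
    d=trace(q,top)[0];y,x=np.nonzero(d['pixels']);print(q,np.round(at_z(top,(x.mean(),y.mean()),h)))
a=cv2.resize(im[190:310,165:505],None,fx=2.3,fy=2.3,interpolation=cv2.INTER_CUBIC)
cv2.imwrite('pics/crop.png',a[...,::-1])
E
```

```text
xl mask 371.6 257.3 363 mid [ 432. -208.   66.] knob 83 [373.6 257.3] [ 430. -206.  118.]
l mask 455.6 227.0 417 mid [ 517. -447.   57.] knob 71 [462.1 225.1] [ 518. -451.  102.]
m mask 414.4 266.3 359 mid [ 407. -331.   48.] knob 55 [418.7 266.5] [ 406. -333.   86.]
s mask 386.4 231.2 315 mid [ 507. -254.   40.] knob 43 [388.1 230.8] [ 505. -254.   70.]
dish 0.89 570 [264.4 238.1] [24.3 24. ] [488.  90.  26.]
dish 0.88 573 [214.4 232.8] [24.9 23.5] [503. 232.  26.]
dish 0.75 564 [239.5 235.7] [24.2 23.9] [495. 160.  26.]
dish 0.59 565 [290.5 240.5] [25. 23.] [481.  16.  26.]
pepper_mill [473. -53. 110.]
garlic [506. 302.  50.]
```

View pics/crop.png

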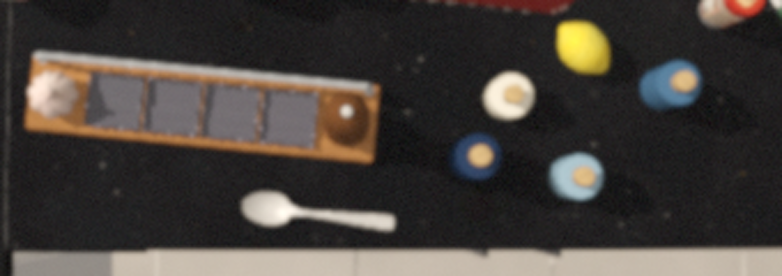

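>>> servo_tool(
  motion=[
    {"wz":-0.539,"dz":-0.45},
    {"wz":-0.539,"dz":-0.45},
    {"wz":-0.539,"dz":-0.45},
    {"wz":-0.539,"dz":-0.45},
    {"wz":-0.539,"dz":-0.45},
    {"wz":-0.539,"dz":-0.45},
    {"wz":-0.539,"dz":-0.45},
    {"wz":-0.539,"dz":-0.45},
    {"wz":-0.539,"dz":-0.45},
  ],
)

```text
schema error: expected keys wx, wy, wz, dx, dy, dz, fingers
```

>>> servo_tool(
  motion=[
    {"dx":1.0,"dy":0.6},
    {"dx":1.0,"dy":0.6},
    {"dx":1.0,"dy":0.6},
    {"dx":1.0,"dy":0.6},
  ],
)

```text
schema error: expected keys wx, wy, wz, dx, dy, dz, fingers
```

>>> servo_tool(
  motion=[
    {"dx":1.0,"dy":0.6},
    {"dx":1.0,"dy":0.6},
    {"dx":1.0,"dy":0.6},
    {"dx":1.0,"dy":0.6},
  ],
)

```text
schema error: expected keys wx, wy, wz, dx, dy, dz, fingers
```

>>> servo_tool(
  motion=[
    {"dx":1.0,"dy":0.6},
    {"dx":1.0,"dy":0.6},
    {"dx":1.0,"dy":0.6},
    {"dx":1.0,"dy":0.6},
    {"dx":1.0,"dy":0.6},
  ],
)

```text
schema error: expected keys wx, wy, wz, dx, dy, dz, fingers
```

```bash
cat >> h.py <<'E'
def plan(p,yaw=None):
    s=read_state();e=np.array(s['eef_pos']);r=s['eef_rot']
    from scipy.spatial.transform import Rotation as Ro
    R=Ro.from_euler('xyz',r).as_matrix()
    print('at',np.round(e,1),np.round(r,3),'t',round(s['clock'],1),'gap',round(s['finger_gap'],1),'-> d',np.round(R.T@(np.array(p)-e)/100,3),'wz',None if yaw is None else round((r[2]-yaw)/2,3))
E
python3 - <<'E'
from h import *
plan((430,-206,250),1.469)
c=camera('wrist');save(c,'w1.png');print(np.round(-np.array(c['R']).T@c['t']),c['fx'])
for k,p in dict(xl=(431,-206,120),s=(506,-254,72),m=(407,-332,88)).items(): print(k,proj(c,p).round())
for q in('jar_xl','jar_s'): print(q,[(np.round(d['location']).tolist(),round(d['conf'],2)) for d in spot_in(q,c)])
E
```

```text
at [ 209.5 -508.5  205.4] [-3.142  0.     0.391] t 1.2 gap 93.8 -> d [ 3.191 -1.957 -0.446] wz -0.539
[ 280. -480.  384.] 345.60572493720707
xl [  34. -200.]
s [ 160. -231.]
m [199. -90.]
jar_xl []
jar_s []
```

View pics/w1.png

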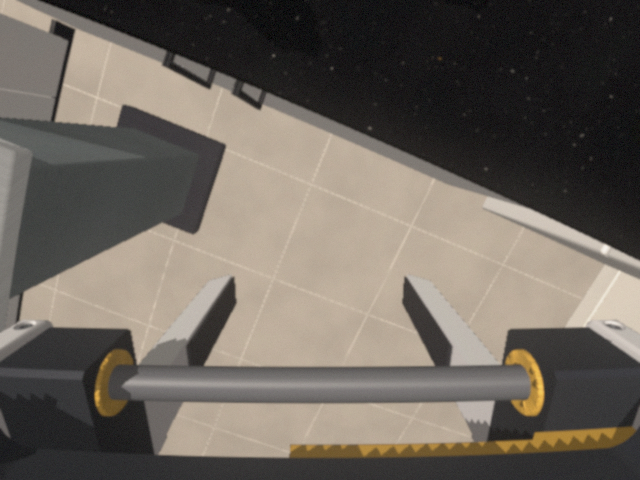

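The call was refused because every row needs all seven keys, so nothing has moved yet.

>>> servo_tool(
  motion=[
    {"wx":0,"wy":0,"wz":-0.539,"dx":0,"dy":0,"dz":-0.45,"fingers":0},
    {"wx":0,"wy":0,"wz":-0.539,"dx":0,"dy":0,"dz":-0.45,"fingers":0},
    {"wx":0,"wy":0,"wz":-0.539,"dx":0,"dy":0,"dz":-0.45,"fingers":0},
    {"wx":0,"wy":0,"wz":-0.539,"dx":0,"dy":0,"dz":-0.45,"fingers":0},
    {"wx":0,"wy":0,"wz":-0.539,"dx":0,"dy":0,"dz":-0.45,"fingers":0},
    {"wx":0,"wy":0,"wz":-0.539,"dx":0,"dy":0,"dz":-0.45,"fingers":0},
    {"wx":0,"wy":0,"wz":-0.539,"dx":0,"dy":0,"dz":-0.45,"fingers":0},
    {"wx":0,"wy":0,"wz":-0.539,"dx":0,"dy":0,"dz":-0.45,"fingers":0},
    {"wx":0,"wy":0,"wz":-0.539,"dx":0,"dy":0,"dz":-0.45,"fingers":0},
  ],
)

```text
clock: 2.3
eef_pos: [209.5, -508.5, 250.4]
eef_rot: [-3.142, -0.0, 1.466]
wrist_force: [-0.2, -0.6, 0.3]
finger_gap: 46.7
finger_force: 0.0
```

>>> servo_tool(
  motion=[
    {"wx":0,"wy":0,"wz":0,"dx":1.0,"dy":0.8,"dz":0,"fingers":0},
    {"wx":0,"wy":0,"wz":0,"dx":1.0,"dy":0.8,"dz":0,"fingers":0},
    {"wx":0,"wy":0,"wz":0,"dx":1.0,"dy":0.8,"dz":0,"fingers":0},
    {"wx":0,"wy":0,"wz":0,"dx":1.0,"dy":0.8,"dz":0,"fingers":0},
  ],
)

```text
clock: 2.7
eef_pos: [301.3, -415.2, 250.8]
eef_rot: [3.141, 0.0, 1.468]
wrist_force: [-0.2, -0.3, -0.1]
finger_gap: 47.3
finger_force: 0.0
```

>>> servo_tool(
  motion=[
    {"wx":0,"wy":0,"wz":0,"dx":1.0,"dy":0.8,"dz":0,"fingers":0},
    {"wx":0,"wy":0,"wz":0,"dx":1.0,"dy":0.8,"dz":0,"fingers":0},
    {"wx":0,"wy":0,"wz":0,"dx":1.0,"dy":0.8,"dz":0,"fingers":0},
    {"wx":0,"wy":0,"wz":0,"dx":1.0,"dy":0.8,"dz":0,"fingers":0},
    {"wx":0,"wy":0,"wz":0,"dx":1.0,"dy":0.8,"dz":0,"fingers":0},
  ],
)

```text
clock: 3.2
eef_pos: [388.9, -326.1, 250.4]
eef_rot: [-3.141, 0.0, 1.467]
wrist_force: [-0.3, 0.1, -0.3]
finger_gap: 47.0
finger_force: 0.0
```

```bash
python3 - <<'E'
from h import *
plan((431,-206,200),1.469)
c=camera('wrist');save(c,'w2.png');print(np.round(-np.array(c['R']).T@c['t']))
for k,p in dict(xl=(431,-206,120),s=(506,-254,72),m=(407,-332,88)).items(): print(k,proj(c,p).round())
E
```

```text
at [ 388.9 -326.1  250.4] [-3.141  0.     1.467] t 3.2 gap 47.0 -> d [1.239 0.295 0.504] wz -0.001
[ 396. -251.  429.]
xl [355.  88.]
s [429. 140.]
m [338. 229.]
```

View pics/w2.png

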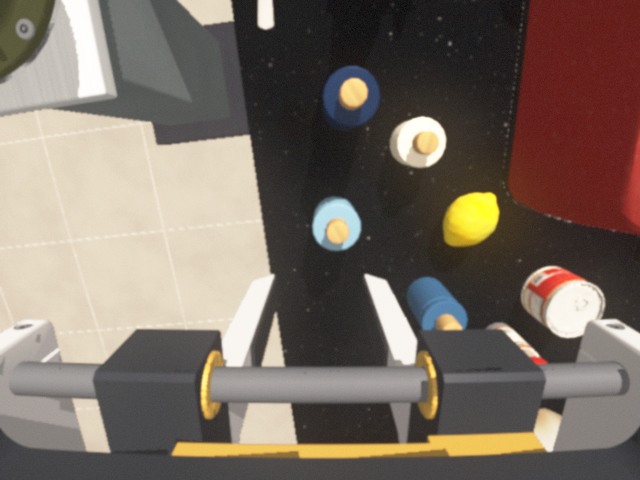

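The wrist view shows the knobs at XL (353,92), S (427,141) and M (338,230), 1–4 px from the projected estimates. I'll refine by colour segmentation.

```bash
cat >> h.py <<'E'
def knob(c,p,H,rad=22):
    u,v=proj(c,p).round().astype(int);im=c['image'];h=cv2.cvtColor(im,cv2.COLOR_RGB2HSV).astype(int)
    m=((h[...,0]>8)&(h[...,0]<24)&(h[...,1]>90)&(h[...,2]>120)).astype(np.uint8)
    w=np.zeros_like(m);cv2.circle(w,(int(u),int(v)),rad,1,-1);m&=w
    n,l,st,ce=cv2.connectedComponentsWithStats(m);i=1+st[1:,4].argmax()
    # top face ~ blob centre, at a little under full height (side visible)
    q=at_z(c,ce[i],H-5);print('knob px',ce[i].round(1),'area',st[i,4],'bbox',st[i,:4],'pos',q.round(1));return q
E
python3 - <<'E'
from h import *
c=camera('wrist')
knob(c,(431,-206,120),120);knob(c,(506,-254,72),72);knob(c,(407,-332,88),88);plan((430,-206,200))
E
```

```text
knob px [353.3  92.6] area 672 bbox [340  78  28  30] pos [ 429.6 -209.   115. ]
knob px [425.3 142.2] area 440 bbox [413 132  25  22] pos [ 503.9 -256.9   67. ]
knob px [337.1 230.5] area 401 bbox [327 219  22  24] pos [ 405.7 -335.4   83. ]
at [ 388.4 -326.7  250.4] [-3.141  0.     1.466] t 3.3 gap 46.9 -> d [1.244 0.288 0.504] wz None
```

>>> servo_tool(
  motion=[
    {"wx":0,"wy":0,"wz":0,"dx":0.5,"dy":0.15,"dz":0,"fingers":0},
    {"wx":0,"wy":0,"wz":0,"dx":0.9,"dy":0.287,"dz":0,"fingers":0},
    {"wx":0,"wy":0,"wz":0,"dx":0.9,"dy":0.287,"dz":0,"fingers":0},
  ],
)

```text
clock: 3.6
eef_pos: [427.5, -237.0, 250.7]
eef_rot: [3.141, -0.0, 1.47]
wrist_force: [-0.4, 0.2, 0.3]
finger_gap: 46.8
finger_force: 0.0
```

>>> servo_tool(
  motion=[
    {"wx":0,"wy":0,"wz":0,"dx":0.325,"dy":0,"dz":0,"fingers":0},
    {"wx":0,"wy":0,"wz":0,"dx":0.325,"dy":0,"dz":0,"fingers":0},
    {"wx":0,"wy":0,"wz":0,"dx":0.325,"dy":0,"dz":0.5,"fingers":0},
    {"wx":0,"wy":0,"wz":0,"dx":0.325,"dy":0,"dz":0.9,"fingers":0},
    {"wx":0,"wy":0,"wz":0,"dx":0.325,"dy":0,"dz":0.9,"fingers":0},
    {"wx":0,"wy":0,"wz":0,"dx":0.325,"dy":0,"dz":0.9,"fingers":0},
  ],
)

```text
clock: 4.2
eef_pos: [430.0, -208.1, 161.5]
eef_rot: [-3.142, 0.0, 1.467]
wrist_force: [0.5, 0.0, 0.9]
finger_gap: 47.3
finger_force: 0.0
```

```bash
python3 - <<'E'
from h import *
plan((430,-207.5,100),1.467)
c=camera('wrist');save(c,'w3.png')
c=camera('scene');a=c['image'][200:340,260:480];cv2.imwrite('pics/s3.png',cv2.resize(a,None,fx=3,fy=3)[...,::-1])
E
```

```text
at [ 430.  -208.1  161.5] [-3.142  0.     1.467] t 4.2 gap 47.3 -> d [ 0.006 -0.001  0.615] wz 0.0
```

View pics/s3.png

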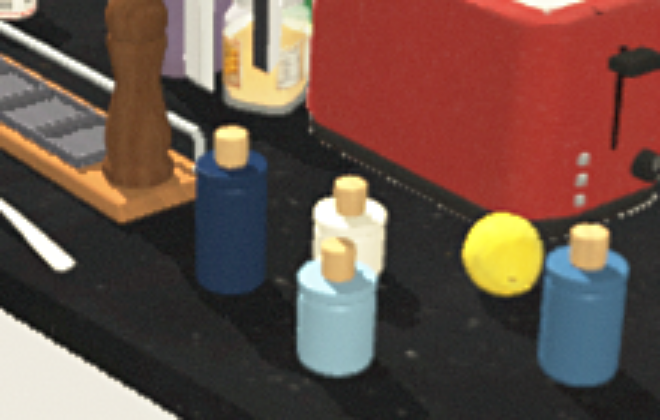

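View pics/w3.png

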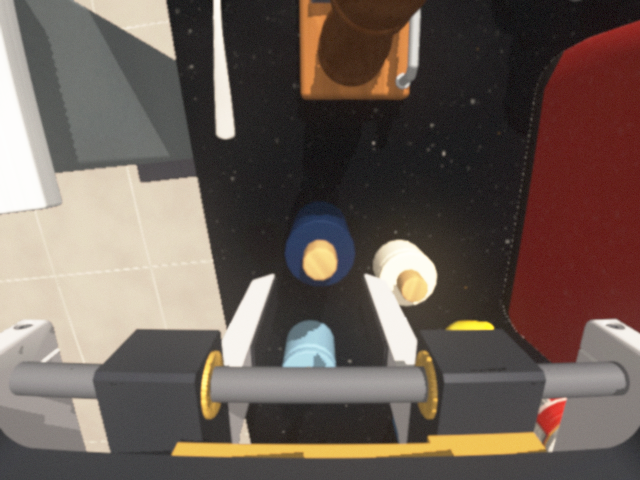

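The fingers straddle the XL knob, wrist (320,260), centred between them. Next I descend and grip.

>>> servo_tool(
  motion=[
    {"wx":0,"wy":0,"wz":0,"dx":0,"dy":0,"dz":0.2,"fingers":0},
    {"wx":0,"wy":0,"wz":0,"dx":0,"dy":0,"dz":0.4,"fingers":0},
    {"wx":0,"wy":0,"wz":0,"dx":0,"dy":0,"dz":0.5,"fingers":0},
    {"wx":0,"wy":0,"wz":0,"dx":0,"dy":0,"dz":0.56,"fingers":0},
    {"wx":0,"wy":0,"wz":0,"dx":0,"dy":0,"dz":0.62,"fingers":0},
    {"wx":0,"wy":0,"wz":0,"dx":0,"dy":0,"dz":0.62,"fingers":0},
  ],
  newtons=30,
)

```text
clock: 4.9
eef_pos: [430.2, -207.0, 98.6]
eef_rot: [3.141, 0.0, 1.469]
wrist_force: [-0.0, 0.8, -0.3]
finger_gap: 46.8
finger_force: 0.0
```

>>> servo_tool(
  motion=[
    {"wx":0,"wy":0,"wz":0,"dx":0,"dy":0,"dz":0,"fingers":0.4},
    {"wx":0,"wy":0,"wz":0,"dx":0,"dy":0,"dz":0,"fingers":1},
    {"wx":0,"wy":0,"wz":0,"dx":0,"dy":0,"dz":0,"fingers":1},
    {"wx":0,"wy":0,"wz":0,"dx":0,"dy":0,"dz":0,"fingers":1},
    {"wx":0,"wy":0,"wz":0,"dx":0,"dy":0,"dz":0,"fingers":1},
    {"wx":0,"wy":0,"wz":0,"dx":0,"dy":0,"dz":0,"fingers":1},
  ],
)

```text
clock: 5.5
eef_pos: [430.3, -207.0, 98.7]
eef_rot: [3.141, 0.0, 1.469]
wrist_force: [1.1, 0.3, 3.7]
finger_gap: 23.4
finger_force: 30.0
```

>>> servo_tool(
  motion=[
    {"wx":0,"wy":0,"wz":0,"dx":0,"dy":0,"dz":-0.1,"fingers":1},
    {"wx":0,"wy":0,"wz":0,"dx":0,"dy":0,"dz":-0.3,"fingers":1},
    {"wx":0,"wy":0,"wz":0,"dx":0,"dy":0,"dz":-0.6,"fingers":1},
    {"wx":0,"wy":0,"wz":0,"dx":0,"dy":0,"dz":-1,"fingers":1},
    {"wx":0,"wy":0,"wz":0,"dx":0,"dy":0,"dz":-1,"fingers":1},
  ],
)

```text
clock: 6.0
eef_pos: [431.4, -207.7, 203.3]
eef_rot: [3.135, 0.003, 1.469]
wrist_force: [0.4, 0.2, -3.4]
finger_gap: 23.4
finger_force: 30.0
```

>>> servo_tool(
  motion=[
    {"wx":0,"wy":0,"wz":0,"dx":0,"dy":0,"dz":-0.4,"fingers":1},
    {"wx":0,"wy":0,"wz":0,"dx":0.2,"dy":0,"dz":-0.8,"fingers":1},
    {"wx":0,"wy":0,"wz":0,"dx":0.5,"dy":0,"dz":-1,"fingers":1},
    {"wx":0,"wy":0,"wz":0,"dx":0.5,"dy":0,"dz":-1,"fingers":1},
  ],
)

```text
clock: 6.4
eef_pos: [435.7, -155.2, 300.8]
eef_rot: [3.138, 0.001, 1.471]
wrist_force: [0.1, -0.9, -3.5]
finger_gap: 23.3
finger_force: 30.0
```

>>> servo_tool(
  motion=[
    {"wx":0,"wy":0,"wz":0,"dx":0.3,"dy":0.1,"dz":-0.2,"fingers":1},
    {"wx":0,"wy":0,"wz":0,"dx":0.6,"dy":0.2,"dz":-0.2,"fingers":1},
    {"wx":0,"wy":0,"wz":0,"dx":0.9,"dy":0.275,"dz":-0.2,"fingers":1},
    {"wx":0,"wy":0,"wz":0,"dx":0.9,"dy":0.275,"dz":-0.2,"fingers":1},
    {"wx":0,"wy":0,"wz":0,"dx":0.9,"dy":0.275,"dz":-0.2,"fingers":1},
  ],
)

```text
clock: 6.9
eef_pos: [471.4, -70.4, 317.3]
eef_rot: [-3.139, 0.0, 1.47]
wrist_force: [0.3, -0.3, -3.2]
finger_gap: 22.8
finger_force: 30.0
```

```bash
python3 - <<'E'
from h import *
plan((480.7,17.1,320),1.469)
c=camera('wrist');save(c,'w4.png')
for d in trace('dish_1',c):
    y,x=np.nonzero(d['pixels']);r=cv2.minAreaRect(np.c_[x,y].astype(np.float32))
    print('dish',round(d['conf'],2),len(x),np.round(r[0],1),np.round(r[1],1),round(r[2],1),np.round(at_z(c,r[0],26),1))
for p in((480.7,17.1),(488.1,88.7),(495.4,160.3),(502.8,231.9)):print(proj(c,p+(26,)).round(1))
plan((480.7,17.1,320),1.469)
E
```

```text
at [471.4 -70.4 317.3] [-3.139  0.     1.47 ] t 6.9 gap 22.8 -> d [ 0.88   0.004 -0.027] wz 0.0
dish 0.81 2777 [319.  25.] [50. 56.] 90.0 [492.8 151.2  26. ]
dish 0.63 2849 [319.5 139. ] [56. 53.] 90.0 [479.6  15.6  26. ]
dish 0.61 3177 [319.5  80. ] [60. 53.] 90.0 [487.   87.6  26. ]
dish 0.22 44 [340.  331.1] [12.3  3.6] 80.5 [ 482.3 -266.8   26. ]
[320.2 137.8]
[320.3  79. ]
[320.3  16.7]
[320.5 -48.3]
at [471.3 -71.1 317.7] [-3.14   0.     1.468] t 7.0 gap 23.0 -> d [ 0.887  0.003 -0.023] wz -0.0
```

View pics/w4.png

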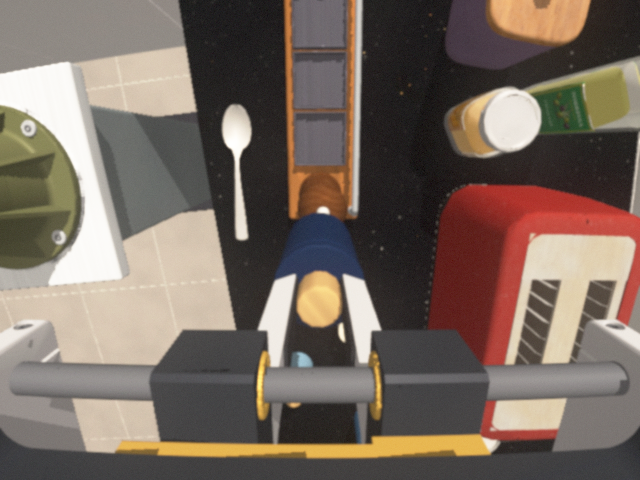

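Wrist and top agree to about 1.5 mm on the dishes. The dish_4 target is about (480.4,16.5).

>>> servo_tool(
  motion=[
    {"wx":0,"wy":0,"wz":0,"dx":0.4,"dy":0,"dz":0,"fingers":1},
    {"wx":0,"wy":0,"wz":0,"dx":0.7,"dy":0,"dz":0,"fingers":1},
    {"wx":0,"wy":0,"wz":0,"dx":0.878,"dy":0,"dz":0,"fingers":1},
    {"wx":0,"wy":0,"wz":0,"dx":0.878,"dy":0,"dz":0.2,"fingers":1},
    {"wx":0,"wy":0,"wz":0,"dx":0.878,"dy":0,"dz":0.5,"fingers":1},
    {"wx":0,"wy":0,"wz":0,"dx":0.878,"dy":0,"dz":0.8,"fingers":1},
    {"wx":0,"wy":0,"wz":0,"dx":0.878,"dy":0,"dz":1,"fingers":1},
    {"wx":0,"wy":0,"wz":0,"dx":0.878,"dy":0,"dz":1,"fingers":1},
  ],
)

```text
clock: 7.8
eef_pos: [479.3, 16.0, 215.9]
eef_rot: [-3.137, 0.0, 1.468]
wrist_force: [-0.5, 0.7, -3.2]
finger_gap: 23.0
finger_force: 30.0
```

>>> servo_tool(
  motion=[
    {"wx":0,"wy":0,"wz":0,"dx":0,"dy":0,"dz":0.3,"fingers":1},
    {"wx":0,"wy":0,"wz":0,"dx":0,"dy":0,"dz":0.6,"fingers":1},
    {"wx":0,"wy":0,"wz":0,"dx":0,"dy":0,"dz":0.75,"fingers":1},
    {"wx":0,"wy":0,"wz":0,"dx":0,"dy":0,"dz":0.8,"fingers":1},
    {"wx":0,"wy":0,"wz":0,"dx":0,"dy":0,"dz":0.8,"fingers":1},
  ],
)

```text
clock: 8.3
eef_pos: [481.0, 16.5, 139.1]
eef_rot: [3.141, 0.0, 1.468]
wrist_force: [0.1, 0.6, -3.4]
finger_gap: 23.5
finger_force: 30.0
```

```bash
python3 - <<'E'
from h import *
plan((480.4,16.5,120),1.469)
c=camera('scene');a=c['image'][140:300,200:360];cv2.imwrite('pics/s5.png',cv2.resize(a,None,fx=3.5,fy=3.5,interpolation=cv2.INTER_CUBIC)[...,::-1])
E
```

```text
at [481.   16.5 139.1] [3.141 0.    1.468] t 8.3 gap 23.5 -> d [-0.    -0.006  0.191] wz -0.0
```

View pics/s5.png

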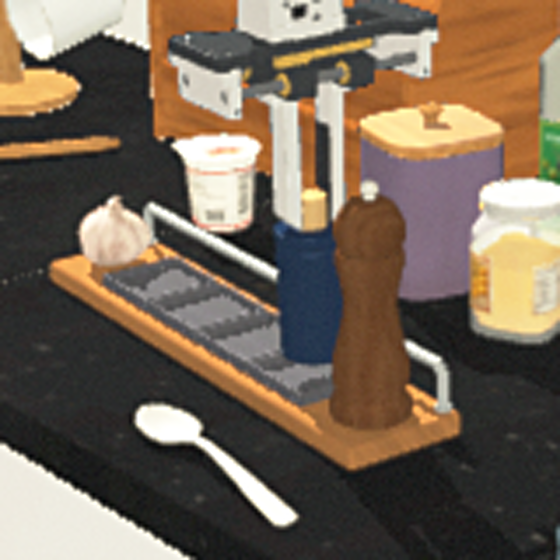

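The XL jar hangs upright over the rightmost dish, crop (308,290), clear of the mill. I lower it the last 19 mm.

>>> servo_tool(
  motion=[
    {"wx":0,"wy":0,"wz":0,"dx":0,"dy":-0.005,"dz":0.06,"fingers":1},
    {"wx":0,"wy":0,"wz":0,"dx":0,"dy":-0.005,"dz":0.11,"fingers":1},
    {"wx":0,"wy":0,"wz":0,"dx":0,"dy":-0.005,"dz":0.15,"fingers":1},
    {"wx":0,"wy":0,"wz":0,"dx":0,"dy":-0.005,"dz":0.18,"fingers":1},
    {"wx":0,"wy":0,"wz":0,"dx":0,"dy":-0.005,"dz":0.195,"fingers":1},
    {"wx":0,"wy":0,"wz":0,"dx":0,"dy":-0.005,"dz":0.195,"fingers":1},
  ],
)

```text
clock: 8.95
eef_pos: [480.6, 16.8, 119.9]
eef_rot: [3.14, 0.0, 1.469]
wrist_force: [-2.5, -1.7, 7.9]
finger_gap: 23.1
finger_force: 30.0
```

>>> servo_tool(
  motion=[
    {"wx":0,"wy":0,"wz":0,"dx":0,"dy":0,"dz":0,"fingers":0.4},
    {"wx":0,"wy":0,"wz":0,"dx":0,"dy":0,"dz":0,"fingers":0.2},
    {"wx":0,"wy":0,"wz":0,"dx":0,"dy":0,"dz":0,"fingers":0.1},
    {"wx":0,"wy":0,"wz":0,"dx":0,"dy":0,"dz":0,"fingers":0.1},
    {"wx":0,"wy":0,"wz":0,"dx":0,"dy":0,"dz":-0.2,"fingers":0.1},
    {"wx":0,"wy":0,"wz":0,"dx":0,"dy":0,"dz":-0.5,"fingers":0.1},
    {"wx":0,"wy":0,"wz":0,"dx":0,"dy":0,"dz":-1,"fingers":0},
    {"wx":0,"wy":0,"wz":0,"dx":0,"dy":0,"dz":-1,"fingers":0},
  ],
)

```text
clock: 9.75
eef_pos: [482.2, 16.9, 224.6]
eef_rot: [3.133, -0.001, 1.469]
wrist_force: [-0.3, -0.3, -0.3]
finger_gap: 47.1
finger_force: 0.0
```

>>> servo_tool(
  motion=[
    {"wx":0,"wy":0,"wz":0,"dx":-0.4,"dy":-0.2,"dz":-0.3,"fingers":0},
    {"wx":0,"wy":0,"wz":0,"dx":-0.8,"dy":-0.4,"dz":-0.3,"fingers":0},
    {"wx":0,"wy":0,"wz":0,"dx":-1,"dy":-0.4,"dz":-0.3,"fingers":0},
    {"wx":0,"wy":0,"wz":0,"dx":-1,"dy":-0.4,"dz":-0.3,"fingers":0},
  ],
)

```text
clock: 10.15
eef_pos: [429.7, -80.1, 249.0]
eef_rot: [3.141, 0.0, 1.466]
wrist_force: [-0.4, -0.2, -0.5]
finger_gap: 47.1
finger_force: 0.0
```

```bash
python3 - <<'E'
from h import *
c=camera('wrist')
q=knob(c,(480.5,16.5,140),140.5)
for d in trace('dish_1',c):
    y,x=np.nonzero(d['pixels']);r=cv2.minAreaRect(np.c_[x,y].astype(np.float32))
    print('dish',round(d['conf'],2),len(x),np.round(at_z(c,r[0],26),1))
plan((406,-333.5,250),1.469)
t=camera('top')
d=spot_in('pepper_mill',t)[0];print(d['location'],d['conf'])
E
```

```text
knob px [368.4 120.8] area 711 bbox [354 106  30  31] pos [479.   11.9 135.5]
dish 0.86 1220 [490.5 130.9  26. ]
dish 0.84 4466 [487.3  87.1  26. ]
dish 0.62 1061 [480.3  16.6  26. ]
dish 0.47 141 [ 500.  -420.4   26. ]
at [430.2 -78.3 248.7] [-3.141 -0.     1.468] t 10.2 gap 47.4 -> d [-2.564  0.021 -0.013] wz -0.001Traceback (most recent call last):
  File "<stdin>", line 9, in <module>
IndexError: list index out of range
```

>>> servo_tool(
  motion=[
    {"wx":0,"wy":0,"wz":0,"dx":-0.5,"dy":0,"dz":0,"fingers":0},
    {"wx":0,"wy":0,"wz":0,"dx":-0.9,"dy":0.02,"dz":0,"fingers":0},
    {"wx":0,"wy":0,"wz":0,"dx":-0.9,"dy":0.02,"dz":0,"fingers":0},
  ],
)

```text
clock: 10.65
eef_pos: [423.0, -170.4, 248.4]
eef_rot: [-3.141, 0.0, 1.467]
wrist_force: [-0.9, 1.8, 0.1]
finger_gap: 46.8
finger_force: 0.0
```

>>> servo_tool(
  motion=[
    {"wx":0,"wy":0,"wz":0,"dx":-0.5,"dy":0,"dz":0,"fingers":0},
    {"wx":0,"wy":0,"wz":0,"dx":-0.9,"dy":0,"dz":0,"fingers":0},
    {"wx":0,"wy":0,"wz":0,"dx":-0.9,"dy":0,"dz":0,"fingers":0},
  ],
)

```text
clock: 10.95
eef_pos: [413.8, -259.7, 248.2]
eef_rot: [-3.141, -0.0, 1.467]
wrist_force: [-0.5, 0.2, 0.8]
finger_gap: 46.8
finger_force: 0.0
```

>>> servo_tool(
  motion=[
    {"wx":0,"wy":0,"wz":0,"dx":-0.4,"dy":0,"dz":0.2,"fingers":0},
    {"wx":0,"wy":0,"wz":0,"dx":-0.757,"dy":0,"dz":0.5,"fingers":0},
    {"wx":0,"wy":0,"wz":0,"dx":-0.757,"dy":0,"dz":0.9,"fingers":0},
    {"wx":0,"wy":0,"wz":0,"dx":-0.757,"dy":0,"dz":1.0,"fingers":0},
    {"wx":0,"wy":0,"wz":0,"dx":-0.757,"dy":0,"dz":1.0,"fingers":0},
  ],
)

```text
clock: 11.45
eef_pos: [406.5, -331.4, 148.2]
eef_rot: [-3.14, -0.002, 1.47]
wrist_force: [-0.1, 0.1, 0.7]
finger_gap: 46.8
finger_force: 0.0
```

```bash
python3 - <<'E'
from h import *
plan((406,-333,67.5),1.469)
c=camera('wrist');knob(c,(406,-334,88),88,30)
plan((406,-333,67.5),1.469)
E
```

```text
at [ 406.5 -331.4  148.2] [-3.14e+00 -2.00e-03  1.47e+00] t 11.4 gap 46.8 -> d [-0.018 -0.001  0.807] wz 0.001
knob px [319.9 258.8] area 758 bbox [305 241  31  35] pos [ 406.  -335.3   83. ]
at [ 407.  -332.   149.9] [ 3.141 -0.     1.47 ] t 11.5 gap 46.9 -> d [-0.011 -0.009  0.824] wz 0.001
```

>>> servo_tool(
  motion=[
    {"wx":0,"wy":0,"wz":0,"dx":-0.015,"dy":-0.005,"dz":0.4,"fingers":0},
    {"wx":0,"wy":0,"wz":0,"dx":-0.015,"dy":-0.005,"dz":0.65,"fingers":0},
    {"wx":0,"wy":0,"wz":0,"dx":-0.015,"dy":-0.005,"dz":0.77,"fingers":0},
    {"wx":0,"wy":0,"wz":0,"dx":-0.015,"dy":-0.005,"dz":0.82,"fingers":0},
    {"wx":0,"wy":0,"wz":0,"dx":-0.015,"dy":-0.005,"dz":0.82,"fingers":0},
    {"wx":0,"wy":0,"wz":0,"dx":-0.015,"dy":-0.005,"dz":0.82,"fingers":0},
  ],
)

```text
clock: 12.1
eef_pos: [406.1, -334.9, 68.5]
eef_rot: [3.14, 0.001, 1.469]
wrist_force: [0.9, 0.8, 0.7]
finger_gap: 46.7
finger_force: 0.0
```

>>> servo_tool(
  motion=[
    {"wx":0,"wy":0,"wz":0,"dx":0,"dy":0,"dz":0,"fingers":0.4},
    {"wx":0,"wy":0,"wz":0,"dx":0,"dy":0,"dz":0,"fingers":1},
    {"wx":0,"wy":0,"wz":0,"dx":0,"dy":0,"dz":0,"fingers":1},
    {"wx":0,"wy":0,"wz":0,"dx":0,"dy":0,"dz":0,"fingers":1},
    {"wx":0,"wy":0,"wz":0,"dx":0,"dy":0,"dz":0,"fingers":1},
    {"wx":0,"wy":0,"wz":0,"dx":0,"dy":0,"dz":0,"fingers":1},
  ],
)

```text
clock: 12.7
eef_pos: [405.6, -334.6, 67.2]
eef_rot: [3.141, 0.0, 1.469]
wrist_force: [0.6, 0.0, 2.2]
finger_gap: 23.2
finger_force: 30.0
```

>>> servo_tool(
  motion=[
    {"wx":0,"wy":0,"wz":0,"dx":0,"dy":0,"dz":-0.1,"fingers":1},
    {"wx":0,"wy":0,"wz":0,"dx":0,"dy":0,"dz":-0.3,"fingers":1},
    {"wx":0,"wy":0,"wz":0,"dx":0,"dy":0,"dz":-0.6,"fingers":1},
    {"wx":0,"wy":0,"wz":0,"dx":0,"dy":0,"dz":-1,"fingers":1},
    {"wx":0,"wy":0,"wz":0,"dx":0,"dy":0,"dz":-1,"fingers":1},
  ],
)

```text
clock: 13.2
eef_pos: [406.7, -335.7, 172.2]
eef_rot: [3.136, 0.005, 1.469]
wrist_force: [0.1, -1.2, -2.8]
finger_gap: 23.3
finger_force: 30.0
```

>>> servo_tool(
  motion=[
    {"wx":0,"wy":0,"wz":0,"dx":0.3,"dy":0,"dz":-0.4,"fingers":1},
    {"wx":0,"wy":0,"wz":0,"dx":0.7,"dy":0.1,"dz":-0.8,"fingers":1},
    {"wx":0,"wy":0,"wz":0,"dx":1,"dy":0.2,"dz":-1,"fingers":1},
    {"wx":0,"wy":0,"wz":0,"dx":1,"dy":0.2,"dz":-1,"fingers":1},
  ],
)

```text
clock: 13.6
eef_pos: [437.2, -234.5, 270.1]
eef_rot: [3.137, 0.001, 1.472]
wrist_force: [-0.1, 0.2, -2.9]
finger_gap: 23.0
finger_force: 30.0
```

>>> servo_tool(
  motion=[
    {"wx":0,"wy":0,"wz":0,"dx":0.4,"dy":0,"dz":-0.3,"fingers":1},
    {"wx":0,"wy":0,"wz":0,"dx":0.8,"dy":0.1,"dz":-0.3,"fingers":1},
    {"wx":0,"wy":0,"wz":0,"dx":1,"dy":0.1,"dz":-0.3,"fingers":1},
    {"wx":0,"wy":0,"wz":0,"dx":1,"dy":0.1,"dz":-0.3,"fingers":1},
  ],
)

```text
clock: 14.0
eef_pos: [455.5, -136.9, 296.0]
eef_rot: [-3.14, -0.001, 1.471]
wrist_force: [-0.9, -0.2, -2.2]
finger_gap: 23.6
finger_force: 30.0
```

>>> servo_tool(
  motion=[
    {"wx":0,"wy":0,"wz":0,"dx":0.4,"dy":0,"dz":0,"fingers":1},
    {"wx":0,"wy":0,"wz":0,"dx":0.8,"dy":0.08,"dz":0,"fingers":1},
    {"wx":0,"wy":0,"wz":0,"dx":1,"dy":0.08,"dz":0,"fingers":1},
    {"wx":0,"wy":0,"wz":0,"dx":1,"dy":0.08,"dz":0,"fingers":1},
  ],
)

```text
clock: 14.4
eef_pos: [473.7, -39.0, 295.9]
eef_rot: [-3.14, -0.0, 1.471]
wrist_force: [-0.1, -0.7, -2.6]
finger_gap: 23.1
finger_force: 30.0
```

>>> servo_tool(
  motion=[
    {"wx":0,"wy":0,"wz":0,"dx":0.4,"dy":0,"dz":0,"fingers":1},
    {"wx":0,"wy":0,"wz":0,"dx":0.8,"dy":0,"dz":0,"fingers":1},
    {"wx":0,"wy":0,"wz":0,"dx":1,"dy":0,"dz":0,"fingers":1},
    {"wx":0,"wy":0,"wz":0,"dx":1,"dy":0,"dz":0,"fingers":1},
    {"wx":0,"wy":0,"wz":0,"dx":1,"dy":0,"dz":0,"fingers":1},
  ],
)

```text
clock: 14.9
eef_pos: [484.0, 58.4, 296.3]
eef_rot: [-3.14, 0.001, 1.468]
wrist_force: [0.1, -0.4, -1.4]
finger_gap: 23.1
finger_force: 30.0
```

```bash
python3 - <<'E'
from h import *
c=camera('wrist')
for d in trace('dish_1',c):
    y,x=np.nonzero(d['pixels']);r=cv2.minAreaRect(np.c_[x,y].astype(np.float32))
    print('dish',round(d['conf'],2),len(x),np.round(r[1]),np.round(at_z(c,r[0],26),1))
plan((495,158.5,200),1.469)
E
```

```text
dish 0.94 3535 [62. 57.] [501.2 231.   26. ]
dish 0.69 828 [50. 23.] [480.7  34.9  26. ]
dish 0.59 3155 [58. 56.] [494.3 160.1  26. ]
at [484.   58.1 296.6] [-3.141  0.     1.467] t 15.0 gap 23.5 -> d [1.01  0.006 0.966] wz -0.001
```

>>> servo_tool(
  motion=[
    {"wx":0,"wy":0,"wz":0,"dx":0.4,"dy":0,"dz":0,"fingers":1},
    {"wx":0,"wy":0,"wz":0,"dx":0.8,"dy":0,"dz":0.2,"fingers":1},
    {"wx":0,"wy":0,"wz":0,"dx":1,"dy":0,"dz":0.5,"fingers":1},
    {"wx":0,"wy":0,"wz":0,"dx":1,"dy":0,"dz":0.8,"fingers":1},
    {"wx":0,"wy":0,"wz":0,"dx":1,"dy":0,"dz":1,"fingers":1},
    {"wx":0,"wy":0,"wz":0,"dx":1,"dy":0,"dz":1,"fingers":1},
  ],
)

```text
clock: 15.6
eef_pos: [493.3, 157.8, 194.4]
eef_rot: [-3.137, 0.002, 1.468]
wrist_force: [0.2, -0.7, -2.8]
finger_gap: 23.4
finger_force: 30.0
```

>>> servo_tool(
  motion=[
    {"wx":0,"wy":0,"wz":0,"dx":0.01,"dy":0,"dz":0.3,"fingers":1},
    {"wx":0,"wy":0,"wz":0,"dx":0.01,"dy":0,"dz":0.6,"fingers":1},
    {"wx":0,"wy":0,"wz":0,"dx":0.01,"dy":0,"dz":0.8,"fingers":1},
    {"wx":0,"wy":0,"wz":0,"dx":0.01,"dy":0,"dz":0.88,"fingers":1},
    {"wx":0,"wy":0,"wz":0,"dx":0.01,"dy":0,"dz":0.9,"fingers":1},
    {"wx":0,"wy":0,"wz":0,"dx":0.01,"dy":0,"dz":0.9,"fingers":1},
  ],
)

```text
clock: 16.2
eef_pos: [495.0, 159.9, 108.2]
eef_rot: [3.14, -0.0, 1.468]
wrist_force: [0.0, -0.2, -2.1]
finger_gap: 23.3
finger_force: 30.0
```

```bash
python3 - <<'E'
from h import *
plan((494.8,158.5,88.3),1.469)
E
```

```text
at [495.  159.9 108.2] [ 3.14  -0.     1.468] t 16.2 gap 23.3 -> d [-0.014 -0.001  0.199] wz -0.0
```

>>> servo_tool(
  motion=[
    {"wx":0,"wy":0,"wz":0,"dx":-0.013,"dy":0,"dz":0.06,"fingers":1},
    {"wx":0,"wy":0,"wz":0,"dx":-0.013,"dy":0,"dz":0.11,"fingers":1},
    {"wx":0,"wy":0,"wz":0,"dx":-0.013,"dy":0,"dz":0.15,"fingers":1},
    {"wx":0,"wy":0,"wz":0,"dx":-0.013,"dy":0,"dz":0.18,"fingers":1},
    {"wx":0,"wy":0,"wz":0,"dx":-0.013,"dy":0,"dz":0.195,"fingers":1},
    {"wx":0,"wy":0,"wz":0,"dx":-0.013,"dy":0,"dz":0.195,"fingers":1},
  ],
)

```text
clock: 16.8
eef_pos: [494.7, 158.9, 88.3]
eef_rot: [3.14, -0.0, 1.469]
wrist_force: [0.5, -0.6, 6.9]
finger_gap: 23.6
finger_force: 30.0
```

>>> servo_tool(
  motion=[
    {"wx":0,"wy":0,"wz":0,"dx":0,"dy":0,"dz":0,"fingers":0.4},
    {"wx":0,"wy":0,"wz":0,"dx":0,"dy":0,"dz":0,"fingers":0.2},
    {"wx":0,"wy":0,"wz":0,"dx":0,"dy":0,"dz":0,"fingers":0.1},
    {"wx":0,"wy":0,"wz":0,"dx":0,"dy":0,"dz":0,"fingers":0.1},
    {"wx":0,"wy":0,"wz":0,"dx":0,"dy":0,"dz":-0.2,"fingers":0.1},
    {"wx":0,"wy":0,"wz":0,"dx":0,"dy":0,"dz":-0.5,"fingers":0.1},
    {"wx":0,"wy":0,"wz":0,"dx":0,"dy":0,"dz":-1,"fingers":0},
    {"wx":0,"wy":0,"wz":0,"dx":0,"dy":0,"dz":-1,"fingers":0},
  ],
)

```text
clock: 17.6
eef_pos: [496.3, 159.3, 193.3]
eef_rot: [3.133, -0.003, 1.469]
wrist_force: [-0.2, 0.5, -0.2]
finger_gap: 46.8
finger_force: 0.0
```

>>> servo_tool(
  motion=[
    {"wx":0,"wy":0,"wz":0,"dx":0,"dy":0,"dz":-0.5,"fingers":0},
    {"wx":0,"wy":0,"wz":0,"dx":-0.3,"dy":0.05,"dz":-0.7,"fingers":0},
    {"wx":0,"wy":0,"wz":0,"dx":-0.8,"dy":0.13,"dz":-0.7,"fingers":0},
    {"wx":0,"wy":0,"wz":0,"dx":-1,"dy":0.13,"dz":-0.7,"fingers":0},
    {"wx":0,"wy":0,"wz":0,"dx":-1,"dy":0.13,"dz":-0.7,"fingers":0},
  ],
)

```text
clock: 18.1
eef_pos: [496.8, 55.9, 257.3]
eef_rot: [3.142, 0.0, 1.466]
wrist_force: [-0.1, 0.9, -1.0]
finger_gap: 47.1
finger_force: 0.0
```

>>> servo_tool(
  motion=[
    {"wx":0,"wy":0,"wz":0,"dx":-0.5,"dy":0.05,"dz":0,"fingers":0},
    {"wx":0,"wy":0,"wz":0,"dx":-1,"dy":0.13,"dz":0,"fingers":0},
    {"wx":0,"wy":0,"wz":0,"dx":-1,"dy":0.13,"dz":0,"fingers":0},
  ],
)

```text
clock: 18.4
eef_pos: [499.7, -46.2, 257.0]
eef_rot: [-3.141, 0.001, 1.465]
wrist_force: [-0.4, 1.1, -0.6]
finger_gap: 47.3
finger_force: 0.0
```

>>> servo_tool(
  motion=[
    {"wx":0,"wy":0,"wz":0,"dx":-0.5,"dy":0.05,"dz":0,"fingers":0},
    {"wx":0,"wy":0,"wz":0,"dx":-1,"dy":0.13,"dz":0,"fingers":0},
    {"wx":0,"wy":0,"wz":0,"dx":-1,"dy":0.13,"dz":0,"fingers":0},
  ],
)

```text
clock: 18.7
eef_pos: [502.5, -146.7, 256.7]
eef_rot: [-3.141, 0.0, 1.465]
wrist_force: [0.5, 0.3, -0.7]
finger_gap: 47.2
finger_force: 0.0
```

>>> servo_tool(
  motion=[
    {"wx":0,"wy":0,"wz":0,"dx":-0.5,"dy":0.1,"dz":0,"fingers":0},
    {"wx":0,"wy":0,"wz":0,"dx":-1,"dy":0.13,"dz":0.2,"fingers":0},
    {"wx":0,"wy":0,"wz":0,"dx":-1,"dy":0.13,"dz":0.5,"fingers":0},
    {"wx":0,"wy":0,"wz":0,"dx":-1,"dy":0.13,"dz":0.8,"fingers":0},
    {"wx":0,"wy":0,"wz":0,"dx":-1,"dy":0.13,"dz":1,"fingers":0},
    {"wx":0,"wy":0,"wz":0,"dx":-1,"dy":0.13,"dz":1,"fingers":0},
  ],
)

```text
clock: 19.3
eef_pos: [504.7, -242.4, 154.6]
eef_rot: [-3.137, -0.002, 1.47]
wrist_force: [0.3, 1.1, 0.1]
finger_gap: 47.2
finger_force: 0.0
```

```bash
python3 - <<'E'
from h import *
c=camera('wrist');save(c,'w6.png');knob(c,(505,-255,72),72,30)
plan((504.5,-255,52),1.469)
E
```

```text
knob px [322.6 261.3] area 366 bbox [310 245  27  31] pos [ 505.2 -256.    67. ]
at [ 505.4 -243.   156.8] [-3.14e+00 -1.00e-03  1.47e+00] t 19.4 gap 46.9 -> d [-0.121  0.005  1.047] wz 0.0
```

View pics/w6.png

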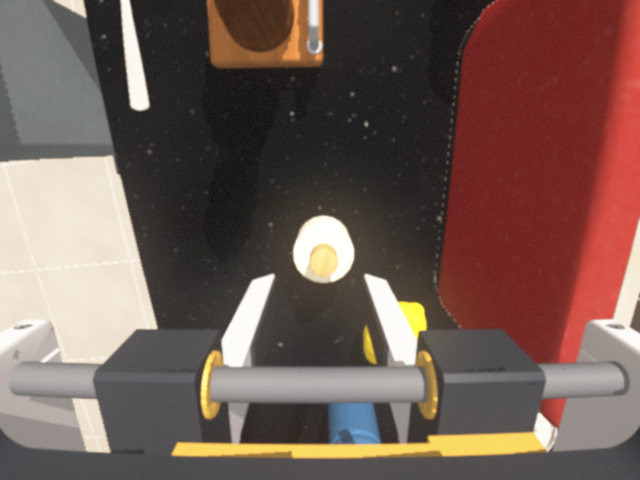

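The S knob at (322,261) is centred, and the toaster front (x≈620) clears the gripper body.

>>> servo_tool(
  motion=[
    {"wx":0,"wy":0,"wz":0,"dx":-0.12,"dy":0,"dz":0.2,"fingers":0},
    {"wx":0,"wy":0,"wz":0,"dx":-0.12,"dy":0,"dz":0.5,"fingers":0},
    {"wx":0,"wy":0,"wz":0,"dx":-0.12,"dy":0,"dz":0.7,"fingers":0},
    {"wx":0,"wy":0,"wz":0,"dx":-0.12,"dy":0,"dz":0.7,"fingers":0},
    {"wx":0,"wy":0,"wz":0,"dx":-0.12,"dy":0,"dz":0.7,"fingers":0},
  ],
)

```text
clock: 19.85
eef_pos: [504.9, -256.2, 89.2]
eef_rot: [3.14, 0.001, 1.469]
wrist_force: [-0.0, 0.5, 0.7]
finger_gap: 47.0
finger_force: 0.0
```

```bash
python3 - <<'E'
from h import *
c=camera('wrist');knob(c,(505,-255,72),72,40)
plan((505,-255,51.5),1.469)
E
```

```text
knob px [319.3 270.6] area 403 bbox [303 251  35  42] pos [ 504.7 -253.8   67. ]
at [ 505.  -256.4   89.5] [3.139e+00 1.000e-03 1.469e+00] t 19.9 gap 47.2 -> d [ 0.015 -0.002  0.38 ] wz 0.0
```

>>> servo_tool(
  motion=[
    {"wx":0,"wy":0,"wz":0,"dx":0.015,"dy":0,"dz":0.2,"fingers":0},
    {"wx":0,"wy":0,"wz":0,"dx":0.015,"dy":0,"dz":0.32,"fingers":0},
    {"wx":0,"wy":0,"wz":0,"dx":0.015,"dy":0,"dz":0.375,"fingers":0},
    {"wx":0,"wy":0,"wz":0,"dx":0.015,"dy":0,"dz":0.375,"fingers":0},
    {"wx":0,"wy":0,"wz":0,"dx":0.015,"dy":0,"dz":0.375,"fingers":0},
  ],
)

```text
clock: 20.4
eef_pos: [504.4, -255.1, 50.7]
eef_rot: [3.141, 0.0, 1.469]
wrist_force: [-0.4, -1.2, -0.6]
finger_gap: 46.8
finger_force: 0.0
```

>>> servo_tool(
  motion=[
    {"wx":0,"wy":0,"wz":0,"dx":0,"dy":0,"dz":0,"fingers":0.4},
    {"wx":0,"wy":0,"wz":0,"dx":0,"dy":0,"dz":0,"fingers":1},
    {"wx":0,"wy":0,"wz":0,"dx":0,"dy":0,"dz":0,"fingers":1},
    {"wx":0,"wy":0,"wz":0,"dx":0,"dy":0,"dz":0,"fingers":1},
    {"wx":0,"wy":0,"wz":0,"dx":0,"dy":0,"dz":0,"fingers":1},
    {"wx":0,"wy":0,"wz":0,"dx":0,"dy":0,"dz":0,"fingers":1},
  ],
)

```text
clock: 21.0
eef_pos: [504.2, -255.0, 50.1]
eef_rot: [3.141, 0.0, 1.469]
wrist_force: [0.1, -0.3, 1.9]
finger_gap: 23.2
finger_force: 30.0
```

>>> servo_tool(
  motion=[
    {"wx":0,"wy":0,"wz":0,"dx":0,"dy":0,"dz":-0.1,"fingers":1},
    {"wx":0,"wy":0,"wz":0,"dx":0,"dy":0,"dz":-0.3,"fingers":1},
    {"wx":0,"wy":0,"wz":0,"dx":0,"dy":0,"dz":-0.6,"fingers":1},
    {"wx":0,"wy":0,"wz":0,"dx":0,"dy":0,"dz":-1,"fingers":1},
    {"wx":0,"wy":0,"wz":0,"dx":0,"dy":0,"dz":-1,"fingers":1},
  ],
)

```text
clock: 21.5
eef_pos: [505.8, -255.9, 155.7]
eef_rot: [3.134, 0.003, 1.469]
wrist_force: [0.2, -0.8, -1.5]
finger_gap: 23.3
finger_force: 30.0
```

>>> servo_tool(
  motion=[
    {"wx":0,"wy":0,"wz":0,"dx":0,"dy":0,"dz":-0.4,"fingers":1},
    {"wx":0,"wy":0,"wz":0,"dx":0,"dy":0,"dz":-0.8,"fingers":1},
    {"wx":0,"wy":0,"wz":0,"dx":0,"dy":0,"dz":-1,"fingers":1},
    {"wx":0,"wy":0,"wz":0,"dx":0,"dy":0,"dz":-1,"fingers":1},
  ],
)

```text
clock: 21.9
eef_pos: [504.6, -255.3, 252.6]
eef_rot: [3.138, 0.002, 1.469]
wrist_force: [-1.0, 0.0, -0.9]
finger_gap: 23.5
finger_force: 30.0
```

>>> servo_tool(
  motion=[
    {"wx":0,"wy":0,"wz":0,"dx":0.3,"dy":0,"dz":-0.25,"fingers":1},
    {"wx":0,"wy":0,"wz":0,"dx":0.7,"dy":-0.1,"dz":-0.25,"fingers":1},
    {"wx":0,"wy":0,"wz":0,"dx":1,"dy":-0.13,"dz":-0.25,"fingers":1},
    {"wx":0,"wy":0,"wz":0,"dx":1,"dy":-0.13,"dz":-0.25,"fingers":1},
  ],
)

```text
clock: 22.3
eef_pos: [500.9, -151.2, 273.5]
eef_rot: [-3.14, -0.001, 1.472]
wrist_force: [-0.1, -0.4, -1.5]
finger_gap: 23.3
finger_force: 30.0
```

>>> servo_tool(
  motion=[
    {"wx":0,"wy":0,"wz":0,"dx":0.4,"dy":-0.05,"dz":0,"fingers":1},
    {"wx":0,"wy":0,"wz":0,"dx":0.8,"dy":-0.1,"dz":0,"fingers":1},
    {"wx":0,"wy":0,"wz":0,"dx":1,"dy":-0.13,"dz":0,"fingers":1},
    {"wx":0,"wy":0,"wz":0,"dx":1,"dy":-0.13,"dz":0,"fingers":1},
  ],
)

```text
clock: 22.7
eef_pos: [498.2, -51.8, 273.6]
eef_rot: [-3.14, -0.0, 1.471]
wrist_force: [1.0, 0.3, -0.9]
finger_gap: 23.1
finger_force: 30.0
```

>>> servo_tool(
  motion=[
    {"wx":0,"wy":0,"wz":0,"dx":0.4,"dy":-0.05,"dz":0,"fingers":1},
    {"wx":0,"wy":0,"wz":0,"dx":0.8,"dy":-0.1,"dz":0,"fingers":1},
    {"wx":0,"wy":0,"wz":0,"dx":1,"dy":-0.13,"dz":0,"fingers":1},
    {"wx":0,"wy":0,"wz":0,"dx":1,"dy":-0.13,"dz":0,"fingers":1},
  ],
)

```text
clock: 23.1
eef_pos: [495.7, 48.3, 273.8]
eef_rot: [-3.14, 0.0, 1.471]
wrist_force: [0.3, 0.1, -0.2]
finger_gap: 23.0
finger_force: 30.0
```

>>> servo_tool(
  motion=[
    {"wx":0,"wy":0,"wz":0,"dx":0.4,"dy":-0.05,"dz":0,"fingers":1},
    {"wx":0,"wy":0,"wz":0,"dx":0.8,"dy":-0.1,"dz":0,"fingers":1},
    {"wx":0,"wy":0,"wz":0,"dx":1,"dy":-0.13,"dz":0,"fingers":1},
    {"wx":0,"wy":0,"wz":0,"dx":1,"dy":-0.13,"dz":0,"fingers":1},
    {"wx":0,"wy":0,"wz":0,"dx":1,"dy":-0.13,"dz":0,"fingers":1},
  ],
)

```text
clock: 23.6
eef_pos: [493.4, 146.9, 274.2]
eef_rot: [-3.141, 0.001, 1.468]
wrist_force: [1.0, -1.4, -1.0]
finger_gap: 23.6
finger_force: 30.0
```

```bash
python3 - <<'E'
from h import *
plan((502,231,171),1.469)
c=camera('wrist')
for d in trace('dish_1',c):
    y,x=np.nonzero(d['pixels']);r=cv2.minAreaRect(np.c_[x,y].astype(np.float32))
    print('dish',round(d['conf'],2),len(x),np.round(r[1]),np.round(at_z(c,r[0],26),1))
plan((502,231,171),1.469)
E
```

```text
at [493.4 146.9 274.2] [-3.141e+00  1.000e-03  1.468e+00] t 23.6 gap 23.6 -> d [8.460e-01 1.000e-03 1.031e+00] wz -0.0
dish 0.62 3301 [59. 57.] [501.4 231.4  26. ]
dish 0.6 1192 [55. 55.] [493.3 159.9  26. ]
dish 0.54 80 [ 7. 51.] [489. 118.  26.]
at [493.4 146.7 274.6] [-3.141  0.     1.467] t 23.7 gap 23.0 -> d [ 8.480e-01 -1.000e-03  1.035e+00] wz -0.001
```

>>> servo_tool(
  motion=[
    {"wx":0,"wy":0,"wz":0,"dx":0.4,"dy":0,"dz":0,"fingers":1},
    {"wx":0,"wy":0,"wz":0,"dx":0.7,"dy":0,"dz":0,"fingers":1},
    {"wx":0,"wy":0,"wz":0,"dx":0.847,"dy":0,"dz":0.2,"fingers":1},
    {"wx":0,"wy":0,"wz":0,"dx":0.847,"dy":0,"dz":0.5,"fingers":1},
    {"wx":0,"wy":0,"wz":0,"dx":0.847,"dy":0,"dz":0.8,"fingers":1},
    {"wx":0,"wy":0,"wz":0,"dx":0.847,"dy":0,"dz":1,"fingers":1},
    {"wx":0,"wy":0,"wz":0,"dx":0.847,"dy":0,"dz":1,"fingers":1},
  ],
)

```text
clock: 24.4
eef_pos: [501.0, 230.9, 172.3]
eef_rot: [-3.137, 0.002, 1.467]
wrist_force: [-0.1, 0.2, -0.5]
finger_gap: 23.5
finger_force: 30.0
```

>>> servo_tool(
  motion=[
    {"wx":0,"wy":0,"wz":0,"dx":0,"dy":0,"dz":0.3,"fingers":1},
    {"wx":0,"wy":0,"wz":0,"dx":0,"dy":0,"dz":0.6,"fingers":1},
    {"wx":0,"wy":0,"wz":0,"dx":0,"dy":0,"dz":0.78,"fingers":1},
    {"wx":0,"wy":0,"wz":0,"dx":0,"dy":0,"dz":0.84,"fingers":1},
    {"wx":0,"wy":0,"wz":0,"dx":0,"dy":0,"dz":0.84,"fingers":1},
    {"wx":0,"wy":0,"wz":0,"dx":0,"dy":0,"dz":0.84,"fingers":1},
  ],
)

```text
clock: 25.0
eef_pos: [502.5, 232.6, 92.5]
eef_rot: [3.14, -0.001, 1.468]
wrist_force: [-1.5, 0.5, -1.0]
finger_gap: 23.3
finger_force: 30.0
```

```bash
python3 - <<'E'
from h import *
plan((502,231,70.7),1.469)
E
```

```text
at [502.5 232.6  92.5] [ 3.140e+00 -1.000e-03  1.468e+00] t 25.0 gap 23.3 -> d [-0.016 -0.004  0.218] wz -0.0
```

>>> servo_tool(
  motion=[
    {"wx":0,"wy":0,"wz":0,"dx":-0.013,"dy":-0.003,"dz":0.06,"fingers":1},
    {"wx":0,"wy":0,"wz":0,"dx":-0.013,"dy":-0.003,"dz":0.11,"fingers":1},
    {"wx":0,"wy":0,"wz":0,"dx":-0.013,"dy":-0.003,"dz":0.15,"fingers":1},
    {"wx":0,"wy":0,"wz":0,"dx":-0.013,"dy":-0.003,"dz":0.18,"fingers":1},
    {"wx":0,"wy":0,"wz":0,"dx":-0.013,"dy":-0.003,"dz":0.205,"fingers":1},
    {"wx":0,"wy":0,"wz":0,"dx":-0.013,"dy":-0.003,"dz":0.205,"fingers":1},
  ],
)

```text
clock: 25.6
eef_pos: [501.4, 231.4, 70.5]
eef_rot: [3.141, -0.0, 1.469]
wrist_force: [-0.3, 0.4, -0.2]
finger_gap: 23.1
finger_force: 30.0
```

>>> servo_tool(
  motion=[
    {"wx":0,"wy":0,"wz":0,"dx":0,"dy":0,"dz":0,"fingers":0.4},
    {"wx":0,"wy":0,"wz":0,"dx":0,"dy":0,"dz":0,"fingers":0.2},
    {"wx":0,"wy":0,"wz":0,"dx":0,"dy":0,"dz":0,"fingers":0.1},
    {"wx":0,"wy":0,"wz":0,"dx":0,"dy":0,"dz":0,"fingers":0.1},
    {"wx":0,"wy":0,"wz":0,"dx":0,"dy":0,"dz":-0.2,"fingers":0.1},
    {"wx":0,"wy":0,"wz":0,"dx":0,"dy":0,"dz":-0.5,"fingers":0.1},
    {"wx":0,"wy":0,"wz":0,"dx":0,"dy":0,"dz":-1,"fingers":0},
    {"wx":0,"wy":0,"wz":0,"dx":0,"dy":0,"dz":-1,"fingers":0},
  ],
)

```text
clock: 26.4
eef_pos: [503.4, 232.2, 176.7]
eef_rot: [3.133, -0.004, 1.469]
wrist_force: [0.4, 1.2, 0.0]
finger_gap: 46.9
finger_force: 0.0
```

>>> servo_tool(
  motion=[
    {"wx":0,"wy":0,"wz":0,"dx":0,"dy":0,"dz":-0.5,"fingers":0},
    {"wx":0,"wy":0,"wz":0,"dx":-0.3,"dy":0.05,"dz":-0.8,"fingers":0},
    {"wx":0,"wy":0,"wz":0,"dx":-0.8,"dy":0.13,"dz":-0.9,"fingers":0},
    {"wx":0,"wy":0,"wz":0,"dx":-1,"dy":0.13,"dz":-0.9,"fingers":0},
    {"wx":0,"wy":0,"wz":0,"dx":-1,"dy":0.13,"dz":-0.9,"fingers":0},
  ],
)

```text
clock: 26.9
eef_pos: [504.1, 128.4, 260.8]
eef_rot: [3.141, -0.0, 1.466]
wrist_force: [0.4, 0.1, -0.3]
finger_gap: 47.2
finger_force: 0.0
```

>>> servo_tool(
  motion=[
    {"wx":0,"wy":0,"wz":0,"dx":-0.5,"dy":0.05,"dz":0,"fingers":0},
    {"wx":0,"wy":0,"wz":0,"dx":-1,"dy":0.13,"dz":0,"fingers":0},
    {"wx":0,"wy":0,"wz":0,"dx":-1,"dy":0.13,"dz":0,"fingers":0},
  ],
)

```text
clock: 27.2
eef_pos: [506.9, 26.4, 260.0]
eef_rot: [-3.141, 0.001, 1.465]
wrist_force: [-0.8, -0.1, -0.6]
finger_gap: 47.1
finger_force: 0.0
```

>>> servo_tool(
  motion=[
    {"wx":0,"wy":0,"wz":0,"dx":-0.5,"dy":0.05,"dz":0,"fingers":0},
    {"wx":0,"wy":0,"wz":0,"dx":-1,"dy":0.13,"dz":0,"fingers":0},
    {"wx":0,"wy":0,"wz":0,"dx":-1,"dy":0.13,"dz":0,"fingers":0},
  ],
)

```text
clock: 27.5
eef_pos: [509.7, -74.2, 259.8]
eef_rot: [-3.141, 0.0, 1.465]
wrist_force: [0.0, 0.2, -0.3]
finger_gap: 46.9
finger_force: 0.0
```

>>> servo_tool(
  motion=[
    {"wx":0,"wy":0,"wz":0,"dx":-0.5,"dy":0.05,"dz":0,"fingers":0},
    {"wx":0,"wy":0,"wz":0,"dx":-1,"dy":0.13,"dz":0,"fingers":0},
    {"wx":0,"wy":0,"wz":0,"dx":-1,"dy":0.13,"dz":0,"fingers":0},
  ],
)

```text
clock: 27.8
eef_pos: [512.5, -174.6, 259.5]
eef_rot: [-3.141, 0.0, 1.466]
wrist_force: [-0.1, 0.3, 0.6]
finger_gap: 46.9
finger_force: 0.0
```

>>> servo_tool(
  motion=[
    {"wx":0,"wy":0,"wz":0,"dx":-0.5,"dy":0.05,"dz":0,"fingers":0},
    {"wx":0,"wy":0,"wz":0,"dx":-1,"dy":0.13,"dz":0,"fingers":0},
    {"wx":0,"wy":0,"wz":0,"dx":-1,"dy":0.13,"dz":0,"fingers":0},
  ],
)

```text
clock: 28.1
eef_pos: [515.3, -275.2, 259.2]
eef_rot: [-3.14, -0.0, 1.466]
wrist_force: [-0.1, 0.5, -0.3]
finger_gap: 47.1
finger_force: 0.0
```

>>> servo_tool(
  motion=[
    {"wx":0,"wy":0,"wz":0,"dx":-0.5,"dy":0.05,"dz":0,"fingers":0},
    {"wx":0,"wy":0,"wz":0,"dx":-1,"dy":0.13,"dz":0,"fingers":0},
    {"wx":0,"wy":0,"wz":0,"dx":-1,"dy":0.13,"dz":0,"fingers":0},
    {"wx":0,"wy":0,"wz":0,"dx":-1,"dy":0.13,"dz":0,"fingers":0},
  ],
)

```text
clock: 28.5
eef_pos: [518.6, -372.2, 259.5]
eef_rot: [-3.141, -0.001, 1.469]
wrist_force: [0.6, 1.4, 0.6]
finger_gap: 47.2
finger_force: 0.0
```

```bash
python3 - <<'E'
from h import *
plan((517.5,-449,180),1.469)
c=camera('wrist');save(c,'w7.png');knob(c,(517.5,-449,104),104,30)
plan((517.5,-449,180),1.469)
E
```

```text
at [ 518.6 -372.2  259.5] [-3.141e+00 -1.000e-03  1.469e+00] t 28.5 gap 47.2 -> d [-0.766  0.068  0.794] wz -0.0
knob px [326.7 298.6] area 425 bbox [316 286  22  26] pos [ 517.8 -452.4   99. ]
at [ 518.7 -371.6  260. ] [-3.141e+00 -1.000e-03  1.470e+00] t 28.6 gap 47.1 -> d [-0.772  0.067  0.8  ] wz 0.0
```

View pics/w7.png

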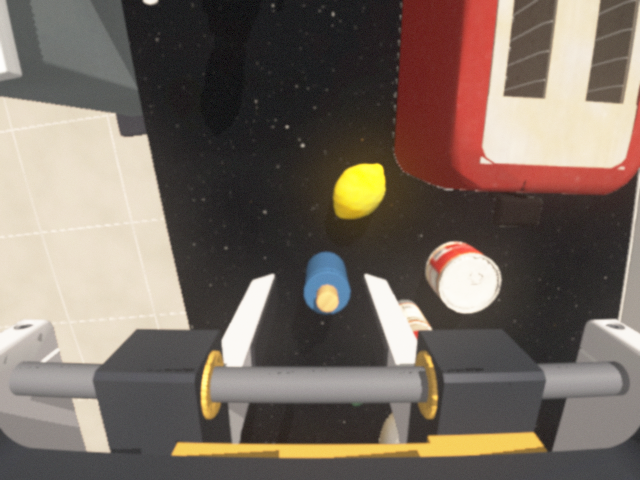

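The L knob is at (327,299), i.e. about (518,-451). The low bottle and can to the right stay clear.

>>> servo_tool(
  motion=[
    {"wx":0,"wy":0,"wz":0,"dx":-0.4,"dy":0.074,"dz":0,"fingers":0},
    {"wx":0,"wy":0,"wz":0,"dx":-0.79,"dy":0.074,"dz":0.3,"fingers":0},
    {"wx":0,"wy":0,"wz":0,"dx":-0.79,"dy":0.074,"dz":0.7,"fingers":0},
    {"wx":0,"wy":0,"wz":0,"dx":-0.79,"dy":0.074,"dz":1,"fingers":0},
    {"wx":0,"wy":0,"wz":0,"dx":-0.79,"dy":0.074,"dz":1,"fingers":0},
    {"wx":0,"wy":0,"wz":0,"dx":-0.79,"dy":0.074,"dz":1,"fingers":0},
    {"wx":0,"wy":0,"wz":0,"dx":-0.79,"dy":0.074,"dz":1,"fingers":0},
  ],
)

```text
clock: 29.25
eef_pos: [518.3, -452.5, 163.5]
eef_rot: [3.138, 0.002, 1.47]
wrist_force: [0.2, 0.0, 1.2]
finger_gap: 47.2
finger_force: 0.0
```

```bash
python3 - <<'E'
from h import *
c=camera('wrist');knob(c,(518,-451,104),104,36)
plan((518,-450.5,83),1.469)
E
```

```text
knob px [319.3 254.7] area 872 bbox [304 237  31  36] pos [ 518.  -453.3   99. ]
at [ 518.1 -452.7  163.2] [3.139e+00 2.000e-03 1.470e+00] t 29.3 gap 46.6 -> d [ 0.023 -0.006  0.802] wz 0.0
```

>>> servo_tool(
  motion=[
    {"wx":0,"wy":0,"wz":0,"dx":0.012,"dy":-0.002,"dz":0.3,"fingers":0},
    {"wx":0,"wy":0,"wz":0,"dx":0.012,"dy":-0.002,"dz":0.6,"fingers":0},
    {"wx":0,"wy":0,"wz":0,"dx":0.012,"dy":-0.002,"dz":0.72,"fingers":0},
    {"wx":0,"wy":0,"wz":0,"dx":0.012,"dy":-0.002,"dz":0.775,"fingers":0},
    {"wx":0,"wy":0,"wz":0,"dx":0.012,"dy":-0.002,"dz":0.775,"fingers":0},
    {"wx":0,"wy":0,"wz":0,"dx":0.012,"dy":-0.002,"dz":0.775,"fingers":0},
  ],
)

```text
clock: 29.9
eef_pos: [517.5, -452.1, 84.7]
eef_rot: [3.14, 0.001, 1.469]
wrist_force: [0.4, 0.3, 1.1]
finger_gap: 47.2
finger_force: 0.0
```

>>> servo_tool(
  motion=[
    {"wx":0,"wy":0,"wz":0,"dx":0,"dy":0,"dz":0,"fingers":0.4},
    {"wx":0,"wy":0,"wz":0,"dx":0,"dy":0,"dz":0,"fingers":1},
    {"wx":0,"wy":0,"wz":0,"dx":0,"dy":0,"dz":0,"fingers":1},
    {"wx":0,"wy":0,"wz":0,"dx":0,"dy":0,"dz":0,"fingers":1},
    {"wx":0,"wy":0,"wz":0,"dx":0,"dy":0,"dz":0,"fingers":1},
    {"wx":0,"wy":0,"wz":0,"dx":0,"dy":0,"dz":0,"fingers":1},
  ],
)

```text
clock: 30.5
eef_pos: [517.2, -451.7, 83.3]
eef_rot: [3.141, 0.0, 1.469]
wrist_force: [0.9, 0.1, 3.2]
finger_gap: 23.0
finger_force: 30.0
```

>>> servo_tool(
  motion=[
    {"wx":0,"wy":0,"wz":0,"dx":0,"dy":0,"dz":-0.1,"fingers":1},
    {"wx":0,"wy":0,"wz":0,"dx":0,"dy":0,"dz":-0.3,"fingers":1},
    {"wx":0,"wy":0,"wz":0,"dx":0,"dy":0,"dz":-0.6,"fingers":1},
    {"wx":0,"wy":0,"wz":0,"dx":0,"dy":0,"dz":-1,"fingers":1},
    {"wx":0,"wy":0,"wz":0,"dx":0,"dy":0,"dz":-1,"fingers":1},
  ],
)

```text
clock: 31.0
eef_pos: [518.2, -452.8, 189.6]
eef_rot: [3.135, 0.005, 1.469]
wrist_force: [0.9, -0.1, -2.0]
finger_gap: 23.1
finger_force: 30.0
```

>>> servo_tool(
  motion=[
    {"wx":0,"wy":0,"wz":0,"dx":0,"dy":0,"dz":-0.4,"fingers":1},
    {"wx":0,"wy":0,"wz":0,"dx":0,"dy":0,"dz":-0.8,"fingers":1},
    {"wx":0,"wy":0,"wz":0,"dx":0,"dy":0,"dz":-1,"fingers":1},
    {"wx":0,"wy":0,"wz":0,"dx":0,"dy":0,"dz":-1,"fingers":1},
  ],
)

```text
clock: 31.4
eef_pos: [517.3, -452.0, 285.8]
eef_rot: [3.138, 0.003, 1.469]
wrist_force: [0.2, -0.6, -1.6]
finger_gap: 22.9
finger_force: 30.0
```

>>> servo_tool(
  motion=[
    {"wx":0,"wy":0,"wz":0,"dx":0.3,"dy":0,"dz":-0.3,"fingers":1},
    {"wx":0,"wy":0,"wz":0,"dx":0.7,"dy":-0.1,"dz":-0.3,"fingers":1},
    {"wx":0,"wy":0,"wz":0,"dx":1,"dy":-0.17,"dz":-0.3,"fingers":1},
    {"wx":0,"wy":0,"wz":0,"dx":1,"dy":-0.17,"dz":-0.3,"fingers":1},
  ],
)

```text
clock: 31.8
eef_pos: [510.1, -347.2, 311.8]
eef_rot: [-3.14, -0.001, 1.471]
wrist_force: [-1.0, -0.8, -1.2]
finger_gap: 23.3
finger_force: 30.0
```

>>> servo_tool(
  motion=[
    {"wx":0,"wy":0,"wz":0,"dx":0.4,"dy":-0.05,"dz":0,"fingers":1},
    {"wx":0,"wy":0,"wz":0,"dx":0.8,"dy":-0.1,"dz":0,"fingers":1},
    {"wx":0,"wy":0,"wz":0,"dx":1,"dy":-0.17,"dz":0,"fingers":1},
    {"wx":0,"wy":0,"wz":0,"dx":1,"dy":-0.17,"dz":0,"fingers":1},
  ],
)

```text
clock: 32.2
eef_pos: [503.2, -247.4, 311.8]
eef_rot: [-3.14, -0.001, 1.471]
wrist_force: [-0.3, -0.8, -1.7]
finger_gap: 22.8
finger_force: 30.0
```

>>> servo_tool(
  motion=[
    {"wx":0,"wy":0,"wz":0,"dx":0.4,"dy":-0.05,"dz":0,"fingers":1},
    {"wx":0,"wy":0,"wz":0,"dx":0.8,"dy":-0.1,"dz":0,"fingers":1},
    {"wx":0,"wy":0,"wz":0,"dx":1,"dy":-0.17,"dz":0,"fingers":1},
    {"wx":0,"wy":0,"wz":0,"dx":1,"dy":-0.17,"dz":0,"fingers":1},
  ],
)

```text
clock: 32.6
eef_pos: [496.7, -146.9, 312.0]
eef_rot: [-3.14, -0.0, 1.471]
wrist_force: [0.1, -0.1, -2.8]
finger_gap: 23.0
finger_force: 30.0
```

>>> servo_tool(
  motion=[
    {"wx":0,"wy":0,"wz":0,"dx":0.4,"dy":-0.05,"dz":0,"fingers":1},
    {"wx":0,"wy":0,"wz":0,"dx":0.8,"dy":-0.1,"dz":0,"fingers":1},
    {"wx":0,"wy":0,"wz":0,"dx":1,"dy":-0.17,"dz":0,"fingers":1},
    {"wx":0,"wy":0,"wz":0,"dx":1,"dy":-0.17,"dz":0,"fingers":1},
  ],
)

```text
clock: 33.0
eef_pos: [490.2, -46.1, 312.2]
eef_rot: [-3.14, -0.0, 1.47]
wrist_force: [-0.2, 0.0, -1.6]
finger_gap: 23.1
finger_force: 30.0
```

>>> servo_tool(
  motion=[
    {"wx":0,"wy":0,"wz":0,"dx":0.4,"dy":-0.05,"dz":0,"fingers":1},
    {"wx":0,"wy":0,"wz":0,"dx":0.8,"dy":-0.1,"dz":0,"fingers":1},
    {"wx":0,"wy":0,"wz":0,"dx":1,"dy":-0.17,"dz":0,"fingers":1},
    {"wx":0,"wy":0,"wz":0,"dx":1,"dy":-0.17,"dz":0,"fingers":1},
    {"wx":0,"wy":0,"wz":0,"dx":1,"dy":-0.17,"dz":0,"fingers":1},
  ],
)

```text
clock: 33.5
eef_pos: [483.9, 53.2, 312.4]
eef_rot: [-3.141, 0.001, 1.468]
wrist_force: [0.3, 0.4, -1.2]
finger_gap: 23.4
finger_force: 30.0
```

```bash
python3 - <<'E'
from h import *
plan((487.6,88,104.3),1.469)
c=camera('wrist');save(c,'w8.png')
knob(c,(495,159,108.5),108.5,25);knob(c,(502,231,92.5),92.5,25)
plan((487.6,88,104.3),1.469)
E
```

```text
at [483.9  53.2 312.4] [-3.141e+00  1.000e-03  1.468e+00] t 33.5 gap 23.4 -> d [0.352 0.003 2.08 ] wz -0.0
knob px [318.8 123.1] area 340 bbox [309 113  20  21] pos [493.4 153.7 103.5]
knob px [319.7  50.9] area 405 bbox [310  39  20  25] pos [502.1 228.5  87.5]
at [483.9  52.9 312.4] [-3.141e+00  1.000e-03  1.468e+00] t 33.5 gap 22.9 -> d [3.540e-01 2.000e-03 2.081e+00] wz -0.001
```

View pics/w8.png

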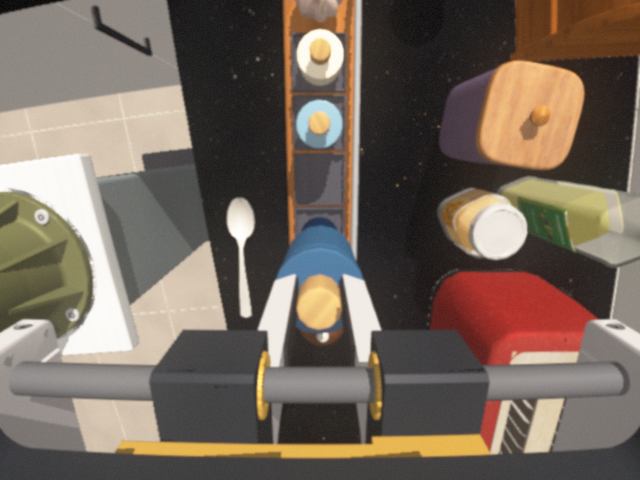

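M sits at (319,123) and S at (320,51), both upright in their dishes. dish_3 is free ahead of L.

>>> servo_tool(
  motion=[
    {"wx":0,"wy":0,"wz":0,"dx":0.2,"dy":0,"dz":0,"fingers":1},
    {"wx":0,"wy":0,"wz":0,"dx":0.353,"dy":0,"dz":0,"fingers":1},
    {"wx":0,"wy":0,"wz":0,"dx":0.353,"dy":0,"dz":0.2,"fingers":1},
    {"wx":0,"wy":0,"wz":0,"dx":0.353,"dy":0,"dz":0.5,"fingers":1},
    {"wx":0,"wy":0,"wz":0,"dx":0.353,"dy":0,"dz":0.8,"fingers":1},
    {"wx":0,"wy":0,"wz":0,"dx":0.353,"dy":0,"dz":1,"fingers":1},
    {"wx":0,"wy":0,"wz":0,"dx":0.353,"dy":0,"dz":1,"fingers":1},
    {"wx":0,"wy":0,"wz":0,"dx":0.353,"dy":0,"dz":1,"fingers":1},
  ],
)

```text
clock: 34.35
eef_pos: [487.5, 88.6, 213.6]
eef_rot: [3.141, 0.0, 1.468]
wrist_force: [-0.8, -0.1, -2.0]
finger_gap: 23.0
finger_force: 30.0
```

>>> servo_tool(
  motion=[
    {"wx":0,"wy":0,"wz":0,"dx":0,"dy":0,"dz":0.3,"fingers":1},
    {"wx":0,"wy":0,"wz":0,"dx":0,"dy":0,"dz":0.5,"fingers":1},
    {"wx":0,"wy":0,"wz":0,"dx":0,"dy":0,"dz":0.7,"fingers":1},
    {"wx":0,"wy":0,"wz":0,"dx":0,"dy":0,"dz":0.8,"fingers":1},
    {"wx":0,"wy":0,"wz":0,"dx":0,"dy":0,"dz":0.87,"fingers":1},
    {"wx":0,"wy":0,"wz":0,"dx":0,"dy":0,"dz":0.87,"fingers":1},
    {"wx":0,"wy":0,"wz":0,"dx":0,"dy":0,"dz":0.87,"fingers":1},
  ],
)

```text
clock: 35.05
eef_pos: [487.5, 89.5, 126.9]
eef_rot: [3.14, -0.0, 1.469]
wrist_force: [0.3, -0.0, -1.3]
finger_gap: 23.2
finger_force: 30.0
```

```bash
python3 - <<'E'
from h import *
plan((487.6,88,104.1),1.469)
E
```

```text
at [487.5  89.5 126.9] [ 3.14  -0.     1.469] t 35.0 gap 23.2 -> d [-0.015  0.003  0.228] wz -0.0
```

>>> servo_tool(
  motion=[
    {"wx":0,"wy":0,"wz":0,"dx":-0.013,"dy":0,"dz":0.06,"fingers":1},
    {"wx":0,"wy":0,"wz":0,"dx":-0.013,"dy":0,"dz":0.12,"fingers":1},
    {"wx":0,"wy":0,"wz":0,"dx":-0.013,"dy":0,"dz":0.17,"fingers":1},
    {"wx":0,"wy":0,"wz":0,"dx":-0.013,"dy":0,"dz":0.2,"fingers":1},
    {"wx":0,"wy":0,"wz":0,"dx":-0.013,"dy":0,"dz":0.218,"fingers":1},
    {"wx":0,"wy":0,"wz":0,"dx":-0.013,"dy":0,"dz":0.218,"fingers":1},
  ],
)

```text
clock: 35.65
eef_pos: [486.9, 88.3, 104.2]
eef_rot: [3.142, -0.0, 1.469]
wrist_force: [-0.9, 1.1, -1.3]
finger_gap: 23.2
finger_force: 30.0
```

>>> servo_tool(
  motion=[
    {"wx":0,"wy":0,"wz":0,"dx":0,"dy":0,"dz":0.01,"fingers":1},
    {"wx":0,"wy":0,"wz":0,"dx":0,"dy":0,"dz":0.01,"fingers":1},
  ],
)

```text
clock: 35.85
eef_pos: [487.2, 88.2, 104.0]
eef_rot: [3.14, -0.0, 1.469]
wrist_force: [-2.6, -0.4, 8.8]
finger_gap: 23.3
finger_force: 30.0
```

>>> servo_tool(
  motion=[
    {"wx":0,"wy":0,"wz":0,"dx":0,"dy":0,"dz":0,"fingers":0.4},
    {"wx":0,"wy":0,"wz":0,"dx":0,"dy":0,"dz":0,"fingers":0.2},
    {"wx":0,"wy":0,"wz":0,"dx":0,"dy":0,"dz":0,"fingers":0.1},
    {"wx":0,"wy":0,"wz":0,"dx":0,"dy":0,"dz":0,"fingers":0.1},
    {"wx":0,"wy":0,"wz":0,"dx":0,"dy":0,"dz":-0.2,"fingers":0.1},
    {"wx":0,"wy":0,"wz":0,"dx":0,"dy":0,"dz":-0.5,"fingers":0.1},
    {"wx":0,"wy":0,"wz":0,"dx":0,"dy":0,"dz":-1,"fingers":0},
    {"wx":0,"wy":0,"wz":0,"dx":0,"dy":0,"dz":-1,"fingers":0},
  ],
)

```text
clock: 36.65
eef_pos: [488.9, 88.5, 208.9]
eef_rot: [3.133, -0.002, 1.469]
wrist_force: [0.0, -0.6, -0.3]
finger_gap: 46.5
finger_force: 0.0
```

>>> servo_tool(
  motion=[
    {"wx":0,"wy":0,"wz":0,"dx":0,"dy":0,"dz":-0.5,"fingers":0},
    {"wx":0,"wy":0,"wz":0,"dx":-0.3,"dy":-0.3,"dz":-1,"fingers":0},
    {"wx":0,"wy":0,"wz":0,"dx":-0.7,"dy":-0.7,"dz":-1,"fingers":0},
    {"wx":0,"wy":0,"wz":0,"dx":-1,"dy":-0.7,"dz":-1,"fingers":0},
    {"wx":0,"wy":0,"wz":0,"dx":-1,"dy":-0.7,"dz":-1,"fingers":0},
  ],
)

```text
clock: 37.15
eef_pos: [405.8, -6.9, 304.0]
eef_rot: [3.139, 0.001, 1.465]
wrist_force: [-0.1, 0.4, -0.1]
finger_gap: 46.9
finger_force: 0.0
```

>>> servo_tool(
  motion=[
    {"wx":0,"wy":0,"wz":0,"dx":-0.4,"dy":0,"dz":0,"fingers":0},
    {"wx":0,"wy":0,"wz":0,"dx":-0.8,"dy":0,"dz":0,"fingers":0},
    {"wx":0,"wy":0,"wz":0,"dx":-1,"dy":0,"dz":0,"fingers":0},
    {"wx":0,"wy":0,"wz":0,"dx":-1,"dy":0,"dz":0,"fingers":0},
    {"wx":0,"wy":0,"wz":0,"dx":-1,"dy":0,"dz":0,"fingers":0},
  ],
)

```text
clock: 37.65
eef_pos: [397.1, -103.1, 302.8]
eef_rot: [-3.141, -0.0, 1.468]
wrist_force: [0.5, 0.7, -0.0]
finger_gap: 47.3
finger_force: 0.0
```

```bash
python3 - <<'E'
from h import *
plan((487.6,88,104.1))
w=camera('wrist')
for p,h in(((480.5,16.5),140.5),((487.6,88),124.5),((494.7,159.5),108.5),((502,231),92.5)): knob(w,p+(h,),h,22)
t=camera('top');s=camera('scene')
for q,h in(('pepper_mill',110),('garlic',50)):
    for d in trace(q,t)[:1]: y,x=np.nonzero(d['pixels']);print(q,np.round(at_z(t,(x.mean(),y.mean()),h)))
a=cv2.resize(s['image'][140:300,200:360],None,fx=3,fy=3,interpolation=cv2.INTER_CUBIC)
b=cv2.resize(w['image'][0:300,220:420],(320,480))
cv2.imwrite('pics/fin.png',np.hstack([a,b])[...,::-1])
E
```

```text
at [ 397.1 -103.1  302.8] [-3.141 -0.     1.468] t 37.6 gap 47.3 -> d [1.993 0.706 1.987] wz None
knob px [393.4  96.9] area 558 bbox [380  84  27  27] pos [478.7  11.5 135.5]
knob px [393.2  20.3] area 519 bbox [380   7  26  28] pos [486.1  82.3 119.5]Traceback (most recent call last):
  File "<stdin>", line 4, in <module>
  File "h.py", line 23, in knob
    n,l,st,ce=cv2.connectedComponentsWithStats(m);i=1+st[1:,4].argmax()
                                                      ~~~~~~~~~~~~~~~^^
ValueError: attempt to get argmax of an empty sequence
```

```bash
python3 - <<'E'
from h import *
t=camera('top');s=camera('scene')
for q,h in(('pepper_mill',110),('garlic',50)):
    for d in trace(q,t)[:1]: y,x=np.nonzero(d['pixels']);print(q,np.round(at_z(t,(x.mean(),y.mean()),h)))
a=cv2.resize(s['image'][140:290,200:350],(480,480),interpolation=cv2.INTER_CUBIC)
b=cv2.resize(t['image'][200:272,170:338],(800,343))[:, :800]
b=cv2.resize(b,(480,120*480//480+86))
im=np.vstack([a[90:470],b]);cv2.imwrite('pics/fin.png',im[...,::-1]);print(im.shape)
for p,h in(((480.5,16.5),140.5),((487.6,88),124.5),((494.7,159.5),108.5),((502,231),92.5)):
    try: knob(t,p+(h,),h,9)
    except Exception as e: print(e)
E
```

```text
pepper_mill [475. -50. 110.]
garlic [507. 302.  50.]
(586, 480, 3)
knob px [290.4 238.4] area 59 bbox [287 234   8   9] pos [478.3  12.3 135.5]
knob px [264.  236.2] area 39 bbox [261 233   7   7] pos [485.5  82.3 119.5]
knob px [237.8 233.9] area 33 bbox [235 231   7   7] pos [492.7 153.9 103.5]
knob px [211.1 231.4] area 34 bbox [208 229   7   6] pos [501.1 228.6  87.5]
```

View pics/fin.png

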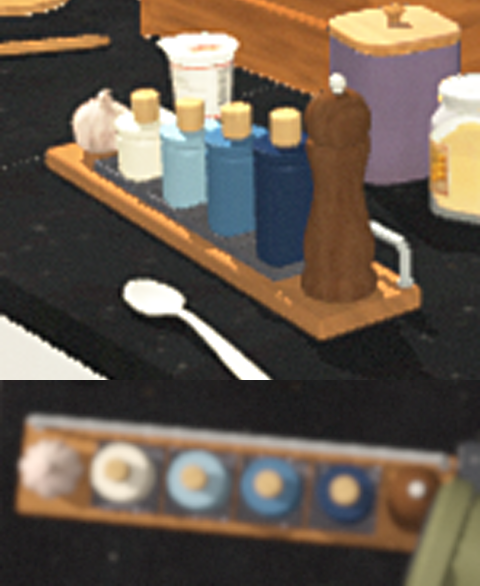

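The scene view shows S, M, L and XL stepping up from the garlic to the mill, all upright and flat in their dishes and within about 6 mm of centre. The mill and garlic read within about 4 mm of their starting positions, the mill partly hidden by the arm.

```bash
python3 -c "
from h import *
print(sign_off())"
```

```text
the job is handed in; nothing more can be done
None
```

All four jars stand upright in their dishes, stepping down from the pepper mill to the garlic (XL, L, M, S), within about 6 mm of dish centre by camera; the job was handed in at about 38 s, and the sign-off returned no verdict.

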